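# Gauge the test panels and slide them into the rack

## Robot

A 6-joint arm with a two-finger parallel gripper is mounted at the origin on the work surface. World frame = base frame: x ahead of the robot, y to its left, z up, the work surface at z = 0. Lengths are in m, angles in rad, forces in N, time in s.
With the tool pointing down it reaches from about 0.4 to 0.925 m from the base axis. Payload 12.5 kg.
Tool frame: the origin (TCP) lies at the very end of the fingers, on their centre line; the grasp point (between the pads) lies 19 mm behind it; z points along the fingers, y is the line along which they close (so a half turn about z gives the same grasp; the last joint's range is limited). The gripper opens to 95 mm and grips with 3 to 60 N. Pads are 20 mm wide; open, the fingers measure 119 mm over their backs; the gripper's body (75 mm by 180 mm) begins 59 mm behind the grasp point.
Start: joints at [1.039, 0.491, 1.559, -0, 1.092, -0.106], TCP at [0.258, 0.569, 0.215] pointing down, gripper open.
Joint ranges: [-3.1, 3.1], [-0.84, 2.19], [0.05, 2.79], [-1.13, 4.28], [0.06, 2.93], [-2.69, 2.69]. Speed limits (rad/s): [2.22, 2.22, 2.79, 3.14, 3.14, 3.14].

## Interface

Orientations are given as a rotation vector (axis times angle).
In Python, from cell import robot gives the robot as it stands. The module is installed in compiled form; this text tells all that it offers.
- The arm moves only by the tool servo_tool, never from a script. Its argument "plan" is a list of rows, each an object of numbers: "rx", "ry", "rz": the turn, a rotation vector about the tool's x, y, z in degrees; "tx", "ty", "tz": the shift along the tool's x, y, z in cm; "grip": the opening, from 0 (shut) to 1 (fully open). In form: [{"rx": .., "ry": .., "rz": .., "tx": .., "ty": .., "tz": .., "grip": ..}, ...]. A call has 1 to 12 rows; each row is the pose to reach, as a shift and turn from the pose commanded when the call began, along the tool's axes at that moment; what a row does not reach only later rows make up. A row lasts 1/12 s, in which the tool goes at most 41.7 mm and 7.16 degrees, less where a joint would pass 70% of its speed; a pose out of reach is approached as far as the arm can. A call with a gripper value outside its range is refused whole. The fingers move at their own pace and stop on an object; "squeeze" is the grip in N (left out, the last holds). Time passes only in rows, so rows that repeat a pose let the fingers close. It gives the time, the measured TCP pose, the force, the opening and the grip force at its end, in the units of the state.
- robot.get_state(): the state, without advancing time (a new reading comes with each control period).
- robot.camera(name): name is "scene" or "top" or "wrist"; returns the picture (480x640x3 uint8, red, green, blue); there is no depth.
- robot.camera_params(name): a dict with "mtx" (3x3 intrinsics, pixels), "rvec" (rotation vector, rad) and "tvec" (3), from world to camera coordinates, as OpenCV has them. Camera axes: x right, y down, z forward; pixel columns grow to the right and rows downward; lengths in m; the calibration is good to about 2 mm. The wrist camera is an equidistant fisheye: a pixel r from the principal point sees the ray r / f radians off the axis. A picture is of the moment at which its call begins: read the wrist's pose just before it. camera_params takes no time and is no camera call; for the wrist camera it gives the pose at the moment of the call.
- robot.finish_job(): hands the job in; it is judged then, once.
The state is a dict: "clock": time; "q": joint angles; "joint_velocities": joint speeds; "tau": joint torques, N m; "tool_pos": TCP position; "ee_rot": TCP orientation; "force": force on the tool from outside, world axes, zero at the start; "wrist_torque": the same for the moment, N m; "opening": finger opening in m; "gripper_force": force on a finger pad.
Only numpy, scipy, OpenCV 4.12 (cv2) and the standard library are available. Lean on these libraries where they do the work, as an engineer would, in place of code of your own. Each camera call takes 0.05 s, during which the arm holds its last target. There are 200 camera calls.

## Task

Check and put away every bare-aluminium test panel lying on the bench (there are two or three), taking them in order of length, the longest first: lay each one flat on the thickness gauge's base plate with its front edge (the end ahead of the rib; when the rib is off-centre, the longer end) under the foot, push the knob down until the foot rests on the panel and keep it there for a second, then let the foot spring back up. Slide every gauged panel, front edge first, fully home against the back of a slot of the white rack, one panel per slot in any slot, and leave the other bench things where they are.

Things in the scene. Friction and masses are not known exactly. Their poses are not given: they have to be found in the camera images.
- panel_long: test panel, the longest (may be absent): loose bare-aluminium slab 180 mm long (x), 60 wide (y), 10 thick, about 200 g. A black grip rib on top, 36 long (x), 16 wide (y), rises 26 mm above the slab; its centre is 100 mm behind the front (+x) edge, at x = -10 mm. Origin: centre of the underside; z up.
- panel_mid: test panel, the middle-length (may be absent): loose bare-aluminium slab 150 mm long (x), 60 wide (y), 10 thick, about 170 g. A black grip rib on top, 36 long (x), 16 wide (y), rises 26 mm above the slab; its centre is 100 mm behind the front (+x) edge, at x = -25 mm. Origin: centre of the underside; z up.
- panel_short: test panel, the shortest (may be absent): loose bare-aluminium slab 120 mm long (x), 60 wide (y), 10 thick, about 140 g. A black grip rib on top, 36 long (x), 16 wide (y), rises 26 mm above the slab; its centre is 100 mm behind the front (+x) edge, at x = -40 mm. Origin: centre of the underside; z up.
- rack: white panel rack fixed to the bench: three slots side by side, open toward its -x. Origin: on the bench under the middle of the line of slot mouths. Floor 8 mm above the bench, running out in front as an apron to x = -72 mm. A clear roof with upturned lip covers the slots, its top 27 (lip 33) mm above the bench. Panels go in front edge first along +x; the rib stays outside.
- slot_mid (a point): middle of the rack's middle slot mouth, on the slot floor; axes as the rack. The other slots are at y = -76 and +76 mm. Each slot is 63 mm wide, 13 mm high and 60 mm deep (back stop at x = +60 mm). The 13 mm walls between have round noses that reach to x = -6.5 mm.
- gauge: thickness gauge fixed to the bench. Origin: on the bench straight below the foot; x points to the column. Steel base plate (anvil) x -160 to +75, y -50 to +50 mm, top 12 mm above the bench. Column x 40 to 70 mm; arm 36 mm wide from it to x = -26 mm, z 84 to 100 mm. Lay panels from the -x side, front edge under the foot, rib toward -x, clear of arm and knob.
- spindle (a joint): how far the gauge's sprung vertical spindle is pushed down, m: 0 = up (foot 35 mm above the anvil), 0.025 = foot resting on a 10 mm panel, at most 0.036. The spring pushes it up with about 3 N at 0 and 5 N at 0.025 and returns it when let go.
- foot (a point): centre of the underside of the gauge's foot, a steel disc 24 mm across at the lower end of the spindle; 47 mm above the bench when up.
- knob_top (a point): centre of the top of the spindle's black round knob, 36 mm across and 14 mm tall, to be pushed down from above; 152 mm above the bench when up.
- sample_jar: bystander: lidded jar, 52 mm across, 60 mm tall. Origin: centre of its underside.
- weigh_cup: bystander: small white open cup, 56 mm across, 45 mm tall. Origin: centre of its underside.
- yellow_tip_box: bystander: yellow closed box, 85 x 120 x 50 mm. Origin: centre of its underside.
- reagent_bottle: bystander: amber bottle, 60 mm across, 160 mm tall. Origin: centre of its underside.
- beaker: bystander: glass beaker, 80 mm across, 100 mm tall. Origin: centre of its underside.
- spatula: bystander: steel spatula lying flat, 160 mm long. Origin: its middle.
Mind the look-alikes: they are no part of the job. Leave any purple look-alike of the panel_mid alone. Leave any orange look-alike of the panel_long alone.

How it is judged:
On the way, in this order (a step that is already met when the one before it is completed fails the run):
1. the longest panel lies flat on the gauge's base plate and the foot is lowered onto it (z of foot in the frame of panel_long between 0.0082 and 0.0113 m and x of foot in the frame of panel_long between -0.09 and 0.09 m and y of foot in the frame of panel_long between -0.03 and 0.03 m and z of panel_long in the frame of gauge between 0.01 and 0.0145 m and angle between panel_long's own z axis and vertical below 0.06 rad), for 0.3 s.
2. the middle-length panel lies flat on the gauge's base plate and the foot is lowered onto it (z of foot in the frame of panel_mid between 0.0082 and 0.0113 m and x of foot in the frame of panel_mid between -0.075 and 0.075 m and y of foot in the frame of panel_mid between -0.03 and 0.03 m and z of panel_mid in the frame of gauge between 0.01 and 0.0145 m and angle between panel_mid's own z axis and vertical below 0.06 rad), for 0.3 s.
3. the shortest panel lies flat on the gauge's base plate and the foot is lowered onto it (z of foot in the frame of panel_short between 0.0082 and 0.0113 m and x of foot in the frame of panel_short between -0.06 and 0.06 m and y of foot in the frame of panel_short between -0.03 and 0.03 m and z of panel_short in the frame of gauge between 0.01 and 0.0145 m and angle between panel_short's own z axis and vertical below 0.06 rad), for 0.3 s.
At the end, for the whole second after the job is handed in: every panel present lies flat in a rack slot with its front edge within 4 mm of the back stop, at rest and aligned with the slot, and the gauge's foot is back up (within 4 mm) (x of panel_long in the frame of rack between -0.034 and -0.026 m and y of panel_long in the frame of rack between -0.085 and 0.085 m and z of panel_long in the frame of rack between 0.005 and 0.0125 m and angle between the x axis of each of panel_long, panel_mid, panel_short and the x axis of rack, either way round below 0.09 rad and angle between each of panel_long, panel_mid, panel_short's own z axis and vertical below 0.08 rad and linear speed of each of panel_long, panel_mid, panel_short below 0.02 m/s and x of panel_mid in the frame of rack between -0.019 and -0.011 m and y of panel_mid in the frame of rack between -0.085 and 0.085 m and z of panel_mid in the frame of rack between 0.005 and 0.0125 m and x of panel_short in the frame of rack between -0.004 and 0.004 m and y of panel_short in the frame of rack between -0.085 and 0.085 m and z of panel_short in the frame of rack between 0.005 and 0.0125 m and value of joint spindle below 0.004 m); the robot touches nothing.
It fails at once if a bystander is moved by more than 5 cm (distance of any of sample_jar, weigh_cup, yellow_tip_box, reagent_bottle, beaker, spatula from where it was at the start of the episode above 0.05 m).
Of panel_long, panel_mid, panel_short only 2 to 3 are there at a start; the rules pass over those that are not, and their reading is None.
At some moment in a run one of panel_long, panel_mid, panel_short may be knocked a few centimetres aside while the robot is not near it.
Once in a run the grip may slacken for a moment while it holds something.
It also fails if it takes over 210 s, if anything falls off the work surface, if the arm or the gripper's body presses on something with over 40 N, if the wrist force passes 120 N, or if a joint passes its speed limit or range.

## Working session

There is one attempt and no reset: what is moved stays moved. The work goes in short steps, Python scripts to look and compute and a tool call to move; the robot and the scene stay as the last step left them, time stands still between calls to the robot, and variables do not carry over. Pictures are saved under pics/ and viewed, at most 15 in all, crops included, and the job is handed in when it is done.

Besides the shell and the picture viewer there is one more tool, called after "Call:" by a JSON object that holds its "method" and its "body", one argument or row to a line. servo_tool: Moves the arm, as the interface text tells. Its arguments: {"type":"object","properties":{"plan":{"type":"array","items":{"type":"object","properties":{"rx":{"type":"number"},"ry":{"type":"number"},"rz":{"type":"number"},"tx":{"type":"number"},"ty":{"type":"number"},"tz":{"type":"number"},"grip":{"type":"number"}}}},"squeeze":{"type":"number"}},"required":["plan"]}

```bash
mkdir -p pics
python3 - <<'E'
from cell import robot
import cv2
for n in("top","scene"):
    cv2.imwrite(f"pics/{n}0.png",robot.camera(n)[:,:,::-1]); p=robot.camera_params(n); print(n,p)
print(robot.get_state())
E
```

```text
top {'mtx': array([[447.31621815,   0.        , 328.36787251],
       [  0.        , 447.31621815, 241.54739736],
       [  0.        ,   0.        ,   1.        ]]), 'rvec': array([ 2.16795113, -2.16826949,  0.09867154]), 'tvec': array([-0.02331729,  0.50465415,  1.26945834])}
scene {'mtx': array([[481.40782165,   0.        , 306.11436153],
       [  0.        , 481.40782165, 233.48283471],
       [  0.        ,   0.        ,   1.        ]]), 'rvec': array([ 2.47154101,  0.75909504, -0.22357686]), 'tvec': array([-0.40829005, -0.20461986,  1.43646052])}
{'clock': 0.1, 'q': array([ 1.03941979e+00,  4.91509544e-01,  1.55939012e+00,  3.38470148e-05,
        1.09171220e+00, -1.05603105e-01]), 'joint_velocities': array([ 0.00076218, -0.00304169, -0.00041912, -0.00030162,  0.00069141,
        0.00063768]), 'tau': array([ 3.31912997e-03, -6.13620901e+01, -2.58604288e+01,  6.93854992e-02,
        4.70413954e-02, -1.09693315e-04]), 'tool_pos': array([0.25800339, 0.56902283, 0.21411326]), 'ee_rot': array([-6.63713445e-01, -3.07032608e+00,  1.50552090e-03]), 'force': array([ 0.21390717, -0.04672373,  1.3258559 ]), 'wrist_torque': array([ 0.01616564,  0.08847269, -0.01162761]), 'gripper_force': 0.0, 'opening': 0.095038905840798}
```

View pics/top0.png

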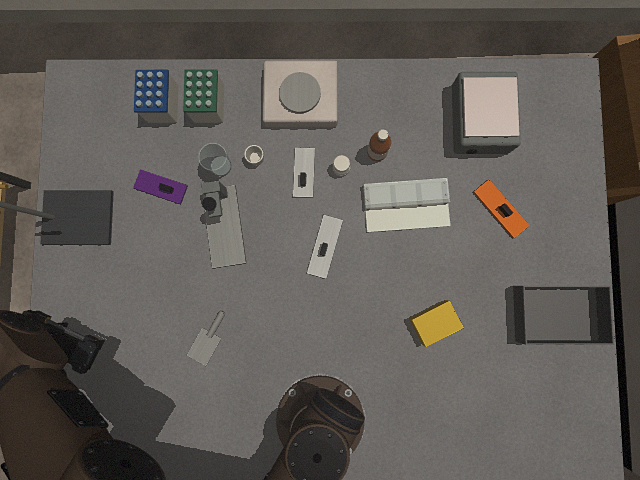

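View pics/scene0.png

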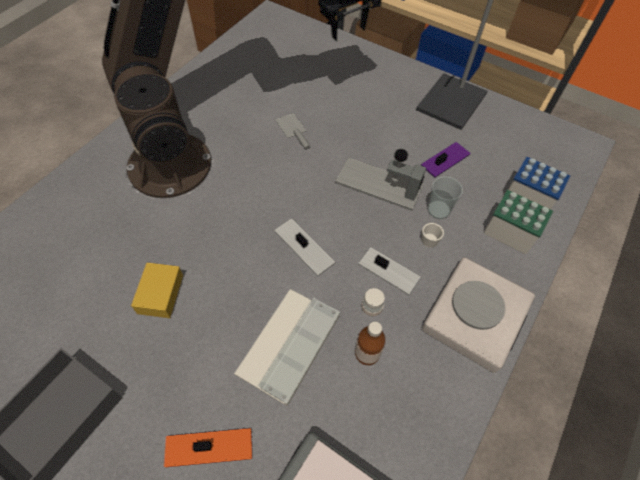

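The top view shows two bare panels: the long one around (324,247) and the mid one around (304,172). The gauge is at (222,225) with its knob at (208,203). The rack is at (407,205), its mouth toward the bottom of the image. The purple and orange ones are look-alikes. All fronts point roughly up (+x). Next I measure.

```bash
cat > h.py <<'E'
import numpy as np, cv2
from cell import robot
def cam(n):
    p=robot.camera_params(n); R=cv2.Rodrigues(p['rvec'])[0]; return p['mtx'],R,p['tvec'].ravel()
def ray(n,uv,C=None):
    K,R,t=C or cam(n); uv=np.atleast_2d(uv).astype(float)
    if n=='wrist':
        d=(uv-K[:2,2])/[K[0,0],K[1,1]]; th=np.linalg.norm(d,axis=1,keepdims=True)
        d=np.hstack([d/np.maximum(th,1e-9)*np.sin(th),np.cos(th)])
    else: d=np.hstack([(uv-K[:2,2])/[K[0,0],K[1,1]],np.ones((len(uv),1))])
    return -R.T@t, d@R
def plane(n,uv,z,C=None):
    o,d=ray(n,uv,C); return o+d*((z-o[2])/d[:,2])[:,None]
def proj(n,X,C=None):
    K,R,t=C or cam(n); c=np.atleast_2d(X)@R.T+t
    if n=='wrist':
        r=np.linalg.norm(c[:,:2],axis=1,keepdims=True); th=np.arctan2(r,c[:,2:]); d=c[:,:2]/np.maximum(r,1e-9)*th
    else: d=c[:,:2]/c[:,2:]
    return d*[K[0,0],K[1,1]]+K[:2,2]
def blob(mask,roi):
    m=np.zeros(mask.shape,np.uint8); x0,y0,x1,y1=roi; m[y0:y1,x0:x1]=mask[y0:y1,x0:x1]
    cs=cv2.findContours(m,cv2.RETR_EXTERNAL,cv2.CHAIN_APPROX_NONE)[0]
    return max(cs,key=cv2.contourArea).reshape(-1,2).astype(float)
def rect(n,c,z,C=None):
    P=plane(n,c,z,C)[:,:2]; (cx,cy),(w,h),a=cv2.minAreaRect((P*1000).astype(np.float32))
    b=cv2.boxPoints(((cx,cy),(w,h),a))
    if w<h: a+=90; w,h=h,w
    a=(a+90)%180-90
    return dict(c=(round(float(cx),1),round(float(cy),1)),L=round(w,1),W=round(h,1),deg=round(a,2))
E
python3 - <<'E'
from h import *
im=cv2.imread('pics/top0.png'); hsv=cv2.cvtColor(im,cv2.COLOR_BGR2HSV); g=hsv[...,2]; C=cam('top')
for p in [(324,225),(304,160),(225,230),(407,222),(407,192),(300,230),(208,190),(208,203)]: print(p,im[p[1],p[0]])
for nm,roi in dict(long=(300,205,350,285),mid=(285,140,322,205)).items():
    m=(g>140).astype(np.uint8); c=blob(m,roi); print(nm,rect('top',c,.01,C))
    k=(g<70).astype(np.uint8); x0,y0,x1,y1=map(int,[c[:,0].min()+3,c[:,1].min()+4,c[:,0].max()-2,c[:,1].max()-2])
    r=blob(k,(x0,y0,x1,y1)); print(' rib',rect('top',r,.025,C), r.min(0),r.max(0))
c=blob((g>205).astype(np.uint8),(355,200,460,240)); print('apron',rect('top',c,.008,C),c.min(0),c.max(0))
big=cv2.resize(im[130:280,180:480],None,fx=2.66,fy=2.66,interpolation=cv2.INTER_CUBIC); cv2.imwrite('pics/crop1.png',big)
E
```

```text
(324, 225) [160 167 172]
(304, 160) [160 172 172]
(225, 230) [119 127 129]
(407, 222) [179 194 198]
(407, 192) [161 171 170]
(300, 230) [107 107 113]
(208, 190) [ 97 102 102]
(208, 203) [39 41 44]
long {'c': (493.1, -11.8), 'L': 178.5, 'W': 58.6, 'deg': -15.95}
 rib {'c': (482.4, -8.2), 'L': 37.5, 'W': 15.5, 'deg': -18.29} [319. 243.] [327. 255.]
mid {'c': (714.2, 50.6), 'L': 147.5, 'W': 58.4, 'deg': -1.96}
 rib {'c': (687.5, 52.5), 'L': 38.9, 'W': 14.7, 'deg': 0.3} [300. 173.] [305. 186.]
apron {'c': (613.0, -343.8), 'L': 59.3, 'W': 3.1, 'deg': -83.98} [427. 204.] [447. 206.]
```

View pics/crop1.png

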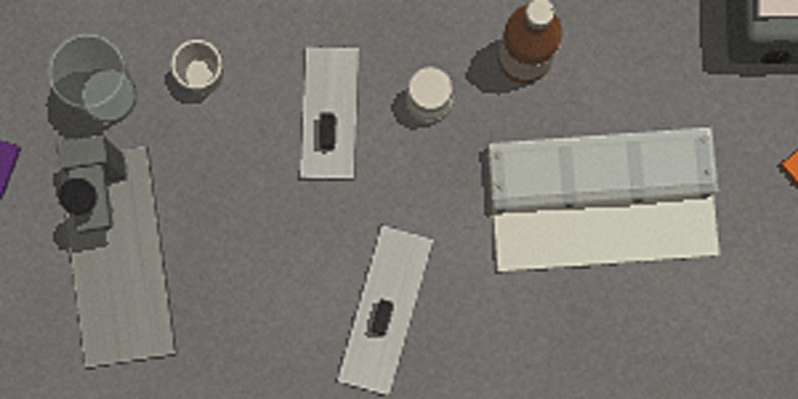

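The crop (origin (180,130), ×2.66) shows the gauge plate's near corners at (85,368) and (175,353), with the right edge running up to (148,147). The rack apron's near corners are at (498,271) and (719,255). The knob is at (78,197).

Run:
```python
from h import *
im=cv2.imread('pics/top0.png'); g=cv2.cvtColor(im,cv2.COLOR_BGR2GRAY); C=cam('top')
def fit(P): 
    vx,vy,x,y=cv2.fitLine(P.astype(np.float32),cv2.DIST_HUBER,0,.01,.01).ravel(); 
    if abs(vx)<abs(vy): s=np.sign(vx*0+vy)
    return np.array([x,y]),np.array([vx,vy])
def cross(a,b):
    s=np.linalg.solve(np.c_[a[1],-b[1]],b[0]-a[0]); return a[0]+s[0]*a[1]
# step-edge fit: for samples along a guess line, find max gradient across it
gf=cv2.GaussianBlur(g.astype(np.float32),(0,0),.8)
def edge(a,b,z,n=60,w=4):
    a=np.array(a)/2.66+[180,130]; b=np.array(b)/2.66+[180,130]
    d=(b-a)/np.linalg.norm(b-a); nn=np.array([-d[1],d[0]]); o=np.arange(-w,w+.01,.1); out=[]
    for s in np.linspace(.06,.94,n):
        q=(a+s*(b-a))[None]+o[:,None]*nn
        v=cv2.remap(gf,q[:,:1].astype(np.float32),q[:,1:].astype(np.float32),cv2.INTER_LINEAR).ravel()
        out.append(q[np.argmax(np.abs(np.gradient(v)))])
    l=fit(np.array(out)); r=np.array(out)-l[0]; e=abs(r@[-l[1][1],l[1][0]])
    P=plane('top',np.array(out)[e<1],z,C)[:,:2]*1000
    l=fit(P); print('  n',(e<1).sum(),'ang %.2f'%np.degrees(np.arctan2(l[1][1],l[1][0]))); return l
print('gauge'); B=edge((85,367),(175,353),.012); R=edge((150,160),(175,350),.012); L=edge((73,260),(85,365),.012)
c1,c2=cross(B,R),cross(B,L); print(c1,c2,np.linalg.norm(c1-c2))
print('rack'); B=edge((498,271),(719,255),.008); L=edge((494,215),(498,268),.008); R=edge((715,205),(719,252),.008)
c1,c2=cross(B,L),cross(B,R); print(c1,c2,np.linalg.norm(c1-c2))
m=(cv2.GaussianBlur(g,(3,3),0)<62).astype(np.uint8)
k=blob(m,(198,192,220,216)); print('knob',plane('top',[np.r_[cv2.minEnclosingCircle(k.astype(np.float32))[0]]],.152,C),cv2.minEnclosingCircle(k.astype(np.float32)))
# knob from the scene too
im=cv2.imread('pics/scene0.png'); g2=cv2.cvtColor(im,cv2.COLOR_BGR2GRAY)
k=blob((g2<60).astype(np.uint8),(390,145,412,165)); c=cv2.minEnclosingCircle(k.astype(np.float32)); print('knob scene',c,plane('scene',[c[0]],.148))
```

```text
gauge
  n 60 ang -81.11
  n 60 ang 8.89
  n 60 ang 8.74
[444.88403 219.0647 ] [429.71475 316.0445 ] 98.159
rack
  n 60 ang -85.83
  n 60 ang 4.70
  n 60 ang 3.82
[ 535.85767 -136.67166] [ 553.58044 -380.01285] 243.98572
knob [[0.59162312 0.29791832 0.152     ]] ((206.03030395507812, 204.01515197753906), 9.463006019592285)
knob scene ((399.0, 157.0), 8.602425575256348) [[0.59547997 0.28157783 0.148     ]]
```

```bash
cat >> h.py <<'E'
from scipy.spatial.transform import Rotation as Ro
def down(h): c,s=np.cos(np.radians(h)),np.sin(np.radians(h)); return Ro.from_matrix([[c,s,0],[s,-c,0],[0,0,-1]])
def deltas(wps,start=None):
    """wps: (x,y,z mm, tool-x heading deg); deltas each from the previous one"""
    s=robot.get_state()
    p,R=(s['tool_pos']*1000,Ro.from_rotvec(s['ee_rot'])) if start is None else (np.array(start[:3]),down(start[3]))
    for w in wps:
        R1=down(w[3]); q=np.array(w[:3]); d=R.inv().apply(q-p)/10; r=(R.inv()*R1).as_rotvec(degrees=True)
        print(w,'t cm',d.round(2),'r deg',r.round(2)); p,R=q,R1
def st():
    s=robot.get_state(); R=Ro.from_rotvec(s['ee_rot']).as_matrix(); x=R[:,0]
    print('t %.2f'%s['clock'],'tcp',(s['tool_pos']*1000).round(1),'head %.2f'%np.degrees(np.arctan2(x[1],x[0])),'tilt',np.degrees(R[:2,2]).round(2),'open %.1f'%(s['opening']*1000),'gf %.1f'%s['gripper_force'],'F',s['force'].round(1),'q6 %.2f'%s['q'][5])
E
python3 - <<'E'
from h import *
st(); deltas([(483,-9,130,164),(483,-9,13,164)])
K,R,t=cam('wrist'); s=robot.get_state(); T=Ro.from_rotvec(s['ee_rot']).as_matrix(); print('cam in tool',T.T@(-R.T@t-s['tool_pos']), T.T@R.T, K)
E
```

```text
t 0.10 tcp [258.  569.  214.1] head 155.60 tilt [-0.03 -0.05] open 95.0 gf 0.0 F [ 0.2 -0.   1.3] q6 -0.11
(483, -9, 130, 164) t cm [-44.37 -43.34   8.45] r deg [-0.06 -0.01 -8.4 ]
(483, -9, 13, 164) t cm [ 0.   0.  11.7] r deg [0. 0. 0.]
cam in tool [ 0.06804143  0.0007421  -0.1704736 ] [[-2.59196715e-04 -9.70012380e-01 -2.43055376e-01]
 [ 9.99998988e-01 -5.91440352e-04  1.29397677e-03]
 [-1.39892624e-03 -2.43054795e-01  9.70011551e-01]] [[371.64829954   0.         320.02350207]
 [  0.         371.64829954 243.45451506]
 [  0.           0.           1.        ]]
```

Call:
{"method": "servo_tool", "body": {
  "plan": [
    {"tx":-44.4,"ty":-43.3,"tz":6,"rz":-8.4,"grip":0.5},
    {"tx":-44.4,"ty":-43.3,"tz":6,"rz":-8.4,"grip":0.5},
    {"tx":-44.4,"ty":-43.3,"tz":6,"rz":-8.4,"grip":0.5},
    {"tx":-44.4,"ty":-43.3,"tz":6,"rz":-8.4,"grip":0.5},
    {"tx":-44.4,"ty":-43.3,"tz":6,"rz":-8.4,"grip":0.5},
    {"tx":-44.4,"ty":-43.3,"tz":6,"rz":-8.4,"grip":0.5},
    {"tx":-44.4,"ty":-43.3,"tz":6,"rz":-8.4,"grip":0.5},
    {"tx":-44.4,"ty":-43.3,"tz":6,"rz":-8.4,"grip":0.5},
    {"tx":-44.4,"ty":-43.3,"tz":6,"rz":-8.4,"grip":0.5},
    {"tx":-44.4,"ty":-43.3,"tz":6,"rz":-8.4,"grip":0.5},
    {"tx":-44.4,"ty":-43.3,"tz":6,"rz":-8.4,"grip":0.5},
    {"tx":-44.4,"ty":-43.3,"tz":6,"rz":-8.4,"grip":0.5}
  ]
}}

```text
validation failed for argument at $.pl...
```

Run:
```python
from h import *
st(); deltas([(483,-9,130,164)])
```

```text
t 0.10 tcp [258.  569.  214.1] head 155.60 tilt [-0.03 -0.05] open 95.0 gf 0.0 F [ 0.2 -0.   1.3] q6 -0.11
(483, -9, 130, 164) t cm [-44.37 -43.34   8.45] r deg [-0.06 -0.01 -8.4 ]
```

Call:
{"method": "servo_tool", "body": {
  "plan": [
    {"rx":0,"ry":0,"rz":-8.4,"tx":-22,"ty":-21.6,"tz":3,"grip":0.5}
  ]
}}

```text
clock: 0.18
tool_pos: [0.272, 0.534, 0.2103]
ee_rot: [0.474, 3.106, 0.004]
force: [1.7, -0.0, -1.2]
opening: 0.0925
gripper_force: 0.0
```

Call:
{"method": "servo_tool", "body": {
  "plan": [
    {"rx":0,"ry":0,"rz":0,"tx":-20,"ty":-20,"tz":3,"grip":0.5},
    {"rx":0,"ry":0,"rz":0,"tx":-20,"ty":-20,"tz":3,"grip":0.5},
    {"rx":0,"ry":0,"rz":0,"tx":-20,"ty":-20,"tz":3,"grip":0.5},
    {"rx":0,"ry":0,"rz":0,"tx":-20,"ty":-20,"tz":3,"grip":0.5},
    {"rx":0,"ry":0,"rz":0,"tx":-20,"ty":-20,"tz":3,"grip":0.5},
    {"rx":0,"ry":0,"rz":0,"tx":-20,"ty":-20,"tz":3,"grip":0.5},
    {"rx":0,"ry":0,"rz":0,"tx":-20,"ty":-20,"tz":3,"grip":0.5},
    {"rx":0,"ry":0,"rz":0,"tx":-20,"ty":-20,"tz":3,"grip":0.5}
  ]
}}

```text
clock: 0.85
tool_pos: [0.4066, 0.276, 0.1799]
ee_rot: [-0.477, -3.105, 0.002]
force: [-0.2, 1.2, 0.0]
opening: 0.0482
gripper_force: 0.0
```

Run:
```python
from h import *
st(); deltas([(483,-9,110,164),(483,-9,13,164)])
```

```text
t 0.85 tcp [406.6 276.  179.9] head 162.53 tilt [-0.05 -0.07] open 48.2 gf 0.0 F [-0.2  1.2  0. ] q6 -0.80
(483, -9, 110, 164) t cm [-15.84 -24.88   7.02] r deg [-0.08 -0.03 -1.47]
(483, -9, 13, 164) t cm [0.  0.  9.7] r deg [0. 0. 0.]
```

Call:
{"method": "servo_tool", "body": {
  "plan": [
    {"rz":-1.5,"tx":-15.8,"ty":-24.9,"tz":7,"grip":0.5},
    {"rz":-1.5,"tx":-15.8,"ty":-24.9,"tz":7,"grip":0.5},
    {"rz":-1.5,"tx":-15.8,"ty":-24.9,"tz":7,"grip":0.5},
    {"rz":-1.5,"tx":-15.8,"ty":-24.9,"tz":7,"grip":0.5},
    {"rz":-1.5,"tx":-15.8,"ty":-24.9,"tz":7,"grip":0.5},
    {"rz":-1.5,"tx":-15.8,"ty":-24.9,"tz":7,"grip":0.5},
    {"rz":-1.5,"tx":-15.8,"ty":-24.9,"tz":7,"grip":0.5},
    {"rz":-1.5,"tx":-15.8,"ty":-24.9,"tz":7,"grip":0.5},
    {"rz":-1.5,"tx":-15.8,"ty":-24.9,"tz":7,"grip":0.5},
    {"rz":-1.5,"tx":-15.8,"ty":-24.9,"tz":7,"grip":0.5}
  ]
}}

```text
validation failed for argument at $.pl...
```

Run:
```python
from h import *
st(); C=cam('wrist'); im=robot.camera('wrist')[:,:,::-1]; cv2.imwrite('pics/w1.png',im); np.save('w1.npy',np.array([C[0],C[1],np.tile(C[2],(3,1))]))
deltas([(483,-9,13,164)])
```

```text
t 0.85 tcp [406.6 276.  179.9] head 162.53 tilt [-0.05 -0.07] open 48.2 gf 0.0 F [-0.2  1.2  0. ] q6 -0.80
(483, -9, 13, 164) t cm [-15.99 -25.04  16.73] r deg [-0.04 -0.04 -1.48]
```

View pics/w1.png

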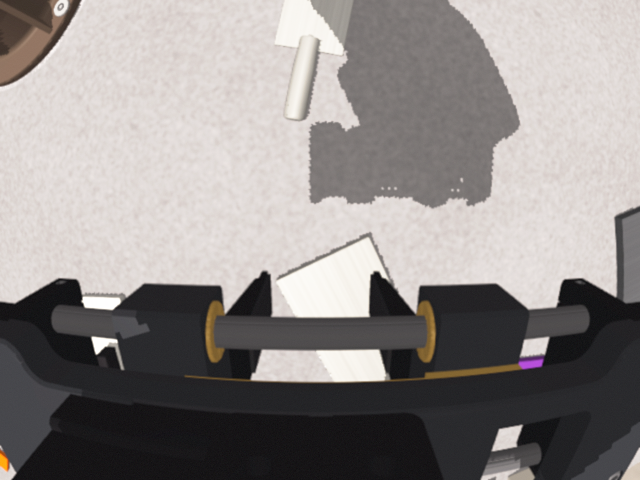

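The wrist view shows the gripper's fingers (265–375, 320) and the near end of the gauge plate between them. Rows seem to need all seven keys.

Call:
{"method": "servo_tool", "body": {
  "plan": [
    {"rx":0,"ry":0,"rz":-1.5,"tx":-15.8,"ty":-24.9,"tz":7,"grip":0.5},
    {"rx":0,"ry":0,"rz":-1.5,"tx":-15.8,"ty":-24.9,"tz":7,"grip":0.5},
    {"rx":0,"ry":0,"rz":-1.5,"tx":-15.8,"ty":-24.9,"tz":7,"grip":0.5},
    {"rx":0,"ry":0,"rz":-1.5,"tx":-15.8,"ty":-24.9,"tz":7,"grip":0.5},
    {"rx":0,"ry":0,"rz":-1.5,"tx":-15.8,"ty":-24.9,"tz":7,"grip":0.5},
    {"rx":0,"ry":0,"rz":-1.5,"tx":-15.8,"ty":-24.9,"tz":7,"grip":0.5},
    {"rx":0,"ry":0,"rz":-1.5,"tx":-15.8,"ty":-24.9,"tz":7,"grip":0.5},
    {"rx":0,"ry":0,"rz":-1.5,"tx":-15.8,"ty":-24.9,"tz":7,"grip":0.5},
    {"rx":0,"ry":0,"rz":-1.5,"tx":-15.8,"ty":-24.9,"tz":7,"grip":0.5}
  ]
}}

```text
clock: 1.65
tool_pos: [0.4825, -0.0058, 0.1098]
ee_rot: [-0.434, -3.11, -0.0]
force: [-1.2, 0.8, 0.0]
opening: 0.0476
gripper_force: 0.0
```

Run:
```python
from h import *
st(); deltas([(483,-9,13,164)])
C=cam('wrist'); im=robot.camera('wrist')[:,:,::-1]; cv2.imwrite('pics/w2.png',im); np.save('w2.npy',np.array([C[0],C[1],np.tile(C[2],(3,1))]))
im=robot.camera('top')[:,:,::-1]; cv2.imwrite('pics/t2.png',im)
C=cam('top'); g=im.max(2)
c=blob((g>140).astype(np.uint8),(285,140,322,205)); print('mid',rect('top',c,.01,C))
```

```text
t 1.65 tcp [482.5  -5.8 109.8] head 164.10 tilt [-0.05  0.01] open 47.6 gf 0.0 F [-1.2  0.8  0. ] q6 -1.44
(483, -9, 13, 164) t cm [-0.14 -0.29  9.68] r deg [-0.   -0.05  0.1 ]
mid {'c': (714.9, 50.7), 'L': 148.9, 'W': 59.3, 'deg': -1.88}
```

View pics/w2.png

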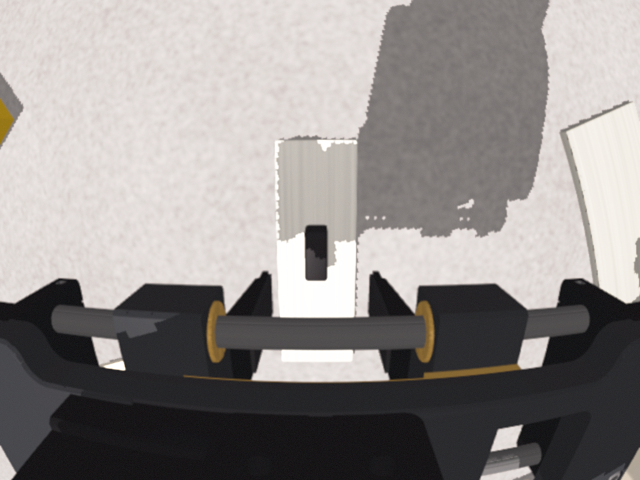

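The wrist view shows the panel centred between the fingers with the rib at (316,252) and the panel's back edge at row 139. A quick check of the along-axis position, then I descend.

Run:
```python
from h import *
a=np.load('w2.npy'); C=(a[0],a[1],a[2][0])
P=plane('wrist',[(276,139),(357,139)],.01,C)[:,:2]*1000; m=P.mean(0); print(P,'rib from back edge', m+80*np.array([np.cos(np.radians(-16)),np.sin(np.radians(-16))]))
```

```text
[[399.12412837 -13.96884082]
 [415.23935959  42.17360446]] rib from back edge [484.08267965  -7.94860664]
```

Call:
{"method": "servo_tool", "body": {
  "plan": [
    {"rx":0,"ry":0,"rz":0,"tx":0,"ty":-0.2,"tz":4,"grip":0.5},
    {"rx":0,"ry":0,"rz":0,"tx":0,"ty":-0.2,"tz":6.5,"grip":0.5},
    {"rx":0,"ry":0,"rz":0,"tx":0,"ty":-0.2,"tz":8.3,"grip":0.5},
    {"rx":0,"ry":0,"rz":0,"tx":0,"ty":-0.2,"tz":9.3,"grip":0.5},
    {"rx":0,"ry":0,"rz":0,"tx":0,"ty":-0.2,"tz":9.6,"grip":0.5},
    {"rx":0,"ry":0,"rz":0,"tx":0,"ty":-0.2,"tz":9.6,"grip":0.5},
    {"rx":0,"ry":0,"rz":0,"tx":0,"ty":-0.2,"tz":9.6,"grip":0.1},
    {"rx":0,"ry":0,"rz":0,"tx":0,"ty":-0.2,"tz":9.6,"grip":0.1},
    {"rx":0,"ry":0,"rz":0,"tx":0,"ty":-0.2,"tz":9.6,"grip":0.05},
    {"rx":0,"ry":0,"rz":0,"tx":0,"ty":-0.2,"tz":9.6,"grip":0.05},
    {"rx":0,"ry":0,"rz":0,"tx":0,"ty":-0.2,"tz":9.6,"grip":0.0},
    {"rx":0,"ry":0,"rz":0,"tx":0,"ty":-0.2,"tz":9.6,"grip":0.0}
  ],
  "squeeze": 40
}}

```text
clock: 2.75
tool_pos: [0.4816, -0.0064, 0.015]
ee_rot: [0.43, 3.111, 0.0]
force: [0.2, -1.3, 5.6]
opening: 0.0159
gripper_force: 40.0
```

Run:
```python
from h import *
st()
# gauge frame -> world
def G(x,h): c,s=np.cos(np.radians(8.85)),np.sin(np.radians(8.85)); return (595.4+x*c,292.2+x*s,h,188.85)
deltas([(483,-9,80,164),G(-160,80),G(-160,33),G(-87,33),G(-87,26)])
```

```text
t 2.75 tcp [481.6  -6.4  15. ] head 164.25 tilt [ 0.04 -0.  ] open 15.9 gf 40.0 F [ 0.2 -1.3  5.6] q6 -1.45
(483, -9, 80, 164) t cm [-0.21 -0.21 -6.5 ] r deg [0.01 0.04 0.25]
(np.float64(437.304880024569), np.float64(267.5842928203536), 80, 188.85) t cm [12.02 25.33  0.  ] r deg [  0.     0.   -24.85]
(np.float64(437.304880024569), np.float64(267.5842928203536), 33, 188.85) t cm [0.  0.  4.7] r deg [0. 0. 0.]
(np.float64(509.4357785133594), np.float64(278.8152092210673), 33, 188.85) t cm [-7.3 -0.   0. ] r deg [0. 0. 0.]
(np.float64(509.4357785133594), np.float64(278.8152092210673), 26, 188.85) t cm [0.  0.  0.7] r deg [0. 0. 0.]
```

Call:
{"method": "servo_tool", "body": {
  "plan": [
    {"rx":0,"ry":0,"rz":0,"tx":0,"ty":0,"tz":-1,"grip":0.0},
    {"rx":0,"ry":0,"rz":0,"tx":0,"ty":0,"tz":-3,"grip":0.0},
    {"rx":0,"ry":0,"rz":0,"tx":0,"ty":0,"tz":-5,"grip":0.0},
    {"rx":0,"ry":0,"rz":-2,"tx":1,"ty":2,"tz":-6.5,"grip":0.0},
    {"rx":0,"ry":0,"rz":-6,"tx":3,"ty":5,"tz":-6.5,"grip":0.0},
    {"rx":0,"ry":0,"rz":-10,"tx":5,"ty":9,"tz":-6.5,"grip":0.0},
    {"rx":0,"ry":0,"rz":-14,"tx":7,"ty":13,"tz":-6.5,"grip":0.0},
    {"rx":0,"ry":0,"rz":-18,"tx":9,"ty":17,"tz":-6.5,"grip":0.0},
    {"rx":0,"ry":0,"rz":-21,"tx":10.5,"ty":21,"tz":-6.5,"grip":0.0},
    {"rx":0,"ry":0,"rz":-24,"tx":11.5,"ty":24,"tz":-6.5,"grip":0.0},
    {"rx":0,"ry":0,"rz":-24.6,"tx":11.9,"ty":25.1,"tz":-6.5,"grip":0.0},
    {"rx":0,"ry":0,"rz":-24.6,"tx":11.9,"ty":25.1,"tz":-6.5,"grip":0.0}
  ]
}}

```text
clock: 3.75
tool_pos: [0.4344, 0.2702, 0.08]
ee_rot: [-0.25, 3.131, 0.001]
force: [-0.8, -1.0, -2.9]
opening: 0.0161
gripper_force: 40.0
```

```bash
cat >> h.py <<'E'
def G(x,h,y=0): c,s=np.cos(np.radians(8.85)),np.sin(np.radians(8.85)); return (595.4+x*c-y*s,292.2+x*s+y*c,h,188.85)
E
python3 - <<'E'
from h import *
st(); deltas([G(-160,80),G(-160,33),G(-87,33),G(-87,26)])
im=robot.camera('top')[:,:,::-1]; s=robot.camera('scene')[:,:,::-1]
cv2.imwrite('pics/t3.png',np.hstack([cv2.resize(im[130:290,170:370],None,fx=2,fy=2),cv2.resize(s[100:260,260:460],None,fx=2,fy=2)]))
E
```

```text
t 3.75 tcp [434.4 270.2  80. ] head -170.89 tilt [0.03 0.03] open 16.1 gf 40.0 F [-0.8 -1.  -2.9] q6 -1.30
(np.float64(437.304880024569), np.float64(267.5842928203536), 80, 188.85) t cm [-0.25 -0.3   0.  ] r deg [0.02 0.03 0.26]
(np.float64(437.304880024569), np.float64(267.5842928203536), 33, 188.85) t cm [0.  0.  4.7] r deg [0. 0. 0.]
(np.float64(509.4357785133594), np.float64(278.8152092210673), 33, 188.85) t cm [-7.3 -0.   0. ] r deg [0. 0. 0.]
(np.float64(509.4357785133594), np.float64(278.8152092210673), 26, 188.85) t cm [0.  0.  0.7] r deg [0. 0. 0.]
```

View pics/t3.png

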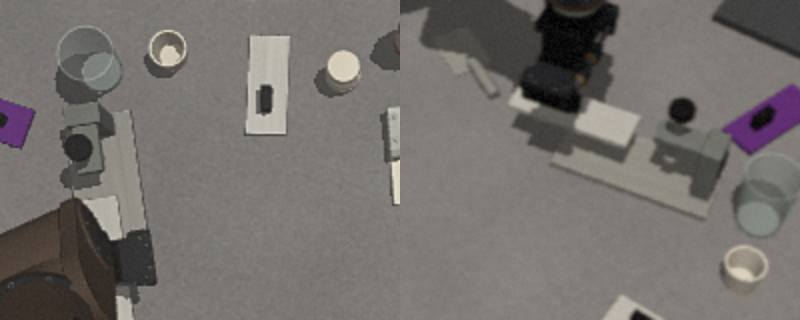

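The panel is held level above the near end of the anvil and heading to the gauge arm (scene half: panel at (580,115), column at (690,150)). Lower and slide in.

Call:
{"method": "servo_tool", "body": {
  "plan": [
    {"rx":0,"ry":0,"rz":0.3,"tx":-0.3,"ty":-0.3,"tz":1.5,"grip":0.0},
    {"rx":0,"ry":0,"rz":0.3,"tx":-0.3,"ty":-0.3,"tz":3.5,"grip":0.0},
    {"rx":0,"ry":0,"rz":0.3,"tx":-0.3,"ty":-0.3,"tz":4.6,"grip":0.0},
    {"rx":0,"ry":0,"rz":0.3,"tx":-0.3,"ty":-0.3,"tz":4.6,"grip":0.0},
    {"rx":0,"ry":0,"rz":0.3,"tx":-1.5,"ty":-0.3,"tz":4.6,"grip":0.0},
    {"rx":0,"ry":0,"rz":0.3,"tx":-3,"ty":-0.3,"tz":4.6,"grip":0.0},
    {"rx":0,"ry":0,"rz":0.3,"tx":-4.5,"ty":-0.3,"tz":4.6,"grip":0.0},
    {"rx":0,"ry":0,"rz":0.3,"tx":-6,"ty":-0.3,"tz":4.6,"grip":0.0},
    {"rx":0,"ry":0,"rz":0.3,"tx":-7.2,"ty":-0.3,"tz":4.6,"grip":0.0},
    {"rx":0,"ry":0,"rz":0.3,"tx":-7.5,"ty":-0.3,"tz":4.6,"grip":0.0},
    {"rx":0,"ry":0,"rz":0.3,"tx":-7.5,"ty":-0.3,"tz":4.9,"grip":0.0},
    {"rx":0,"ry":0,"rz":0.3,"tx":-7.5,"ty":-0.3,"tz":5.1,"grip":0.0}
  ]
}}

```text
clock: 4.85
tool_pos: [0.509, 0.2753, 0.0287]
ee_rot: [0.233, -3.132, 0.0]
force: [-0.2, -0.1, -2.0]
opening: 0.0157
gripper_force: 40.0
```

Run:
```python
from h import *
st(); deltas([G(-87,27)])
im=robot.camera('top')[:,:,::-1]; s=robot.camera('scene')[:,:,::-1]
cv2.imwrite('pics/t4.png',np.hstack([cv2.resize(im[130:290,170:370],None,fx=2,fy=2),cv2.resize(s[130:240,320:457],None,fx=2.91,fy=2.91)]))
```

```text
t 4.85 tcp [509.  275.3  28.7] head -171.49 tilt [-0.03 -0.01] open 15.7 gf 40.0 F [-0.2 -0.1 -2. ] q6 -1.34
(np.float64(509.4357785133594), np.float64(278.8152092210673), 27, 188.85) t cm [-0.09  0.34  0.17] r deg [-0.   -0.03 -0.34]
```

View pics/t4.png

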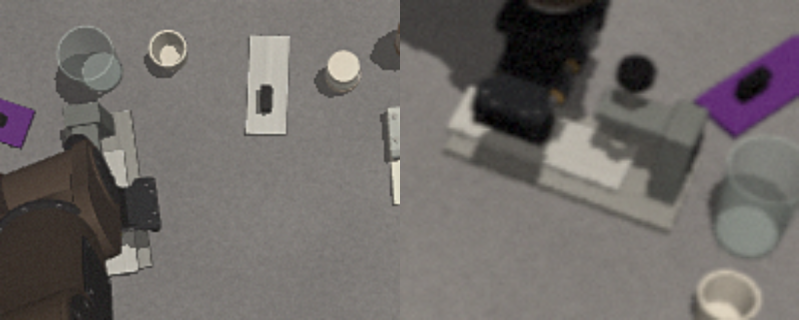

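Top and scene views show the long panel lying along the anvil with its front end under the foot (scene half, about (635,155)). Set down, release, rise and go over the knob.

Call:
{"method": "servo_tool", "body": {
  "plan": [
    {"rx":0,"ry":0,"rz":0,"tx":0,"ty":0,"tz":0.2,"grip":0.0},
    {"rx":0,"ry":0,"rz":0,"tx":0,"ty":0,"tz":0.2,"grip":0.0},
    {"rx":0,"ry":0,"rz":0,"tx":0,"ty":0,"tz":0.2,"grip":0.35},
    {"rx":0,"ry":0,"rz":0,"tx":0,"ty":0,"tz":0.2,"grip":0.35},
    {"rx":0,"ry":0,"rz":0,"tx":0,"ty":0,"tz":0.2,"grip":0.35},
    {"rx":0,"ry":0,"rz":0,"tx":0,"ty":0,"tz":-1,"grip":0.35},
    {"rx":0,"ry":0,"rz":0,"tx":0,"ty":0,"tz":-4,"grip":0.35},
    {"rx":0,"ry":0,"rz":0,"tx":0,"ty":0,"tz":-8,"grip":0.35},
    {"rx":0,"ry":0,"rz":0,"tx":0,"ty":0,"tz":-12,"grip":0},
    {"rx":0,"ry":0,"rz":0,"tx":0,"ty":0,"tz":-14.5,"grip":0},
    {"rx":0,"ry":0,"rz":0,"tx":0,"ty":0,"tz":-14.5,"grip":0},
    {"rx":0,"ry":0,"rz":0,"tx":0,"ty":0,"tz":-14.5,"grip":0}
  ]
}}

```text
clock: 5.95
tool_pos: [0.5099, 0.2764, 0.1757]
ee_rot: [-0.235, 3.129, 0.002]
force: [-0.3, 0.1, -1.4]
opening: 0.0122
gripper_force: 0.0
```

Run:
```python
from h import *
st(); deltas([G(0,160),G(0,127)])
im=robot.camera('scene')[:,:,::-1]; cv2.imwrite('pics/s5.png',im)
k=blob((im.max(2)<60).astype(np.uint8),(388,145,414,168)); c=cv2.minEnclosingCircle(k.astype(np.float32)); print(c,proj('scene',[[.5954,.2922,.152],[.5954,.2922,.138]]))
```

```text
t 5.95 tcp [509.9 276.4 175.7] head -171.43 tilt [0.19 0.08] open 12.2 gf 0.0 F [-0.3  0.1 -1.4] q6 -1.34
(np.float64(595.4), np.float64(292.2), 160, 188.85) t cm [-8.69  0.29  1.6 ] r deg [ 0.05  0.2  -0.28]
(np.float64(595.4), np.float64(292.2), 127, 188.85) t cm [0.  0.  3.3] r deg [0. 0. 0.]
((400.558837890625, 155.44117736816406), 6.6005330085754395) [[401.15029268 153.41655987]
 [400.27062872 157.03201298]]
```

Call:
{"method": "servo_tool", "body": {
  "plan": [
    {"rx":0,"ry":0,"rz":0,"tx":-3,"ty":0.1,"tz":0,"grip":0},
    {"rx":0,"ry":0,"rz":0,"tx":-6,"ty":0.2,"tz":0,"grip":0},
    {"rx":0,"ry":0,"rz":0,"tx":-8,"ty":0.3,"tz":0,"grip":0},
    {"rx":0,"ry":0,"rz":0,"tx":-8.7,"ty":0.3,"tz":0,"grip":0},
    {"rx":0,"ry":0,"rz":0,"tx":-8.7,"ty":0.3,"tz":1,"grip":0},
    {"rx":0,"ry":0,"rz":0,"tx":-8.7,"ty":0.3,"tz":1.9,"grip":0},
    {"rx":0,"ry":0,"rz":0,"tx":-8.7,"ty":0.3,"tz":2.6,"grip":0},
    {"rx":0,"ry":0,"rz":0,"tx":-8.7,"ty":0.3,"tz":3.2,"grip":0},
    {"rx":0,"ry":0,"rz":0,"tx":-8.7,"ty":0.3,"tz":3.8,"grip":0},
    {"rx":0,"ry":0,"rz":0,"tx":-8.7,"ty":0.3,"tz":4.3,"grip":0},
    {"rx":0,"ry":0,"rz":0,"tx":-8.7,"ty":0.3,"tz":4.7,"grip":0},
    {"rx":0,"ry":0,"rz":0,"tx":-8.7,"ty":0.3,"tz":4.7,"grip":0}
  ]
}}

```text
clock: 7.0
tool_pos: [0.5947, 0.2921, 0.1273]
ee_rot: [-0.235, 3.133, 0.0]
force: [-4.5, -2.0, 9.2]
opening: 0.0003
gripper_force: 5.0
```

Call:
{"method": "servo_tool", "body": {
  "plan": [
    {"rx":0,"ry":0,"rz":0,"tx":0,"ty":0,"tz":0.1,"grip":0},
    {"rx":0,"ry":0,"rz":0,"tx":0,"ty":0,"tz":0.1,"grip":0}
  ]
}}

```text
clock: 7.17
tool_pos: [0.5948, 0.2922, 0.1273]
ee_rot: [-0.235, 3.132, 0.001]
force: [-7.3, -2.6, 16.1]
opening: 0.0007
gripper_force: 8.3
```

The foot is resting on the panel: the force rises while z stays put at 127.3. Hold for 1 s, then go up and back.

Call:
{"method": "servo_tool", "body": {
  "plan": [
    {"rx":0,"ry":0,"rz":0,"tx":0,"ty":0,"tz":0,"grip":0},
    {"rx":0,"ry":0,"rz":0,"tx":0,"ty":0,"tz":0,"grip":0},
    {"rx":0,"ry":0,"rz":0,"tx":0,"ty":0,"tz":0,"grip":0},
    {"rx":0,"ry":0,"rz":0,"tx":0,"ty":0,"tz":0,"grip":0},
    {"rx":0,"ry":0,"rz":0,"tx":0,"ty":0,"tz":0,"grip":0},
    {"rx":0,"ry":0,"rz":0,"tx":0,"ty":0,"tz":0,"grip":0},
    {"rx":0,"ry":0,"rz":0,"tx":0,"ty":0,"tz":0,"grip":0},
    {"rx":0,"ry":0,"rz":0,"tx":0,"ty":0,"tz":0,"grip":0},
    {"rx":0,"ry":0,"rz":0,"tx":0,"ty":0,"tz":0,"grip":0},
    {"rx":0,"ry":0,"rz":0,"tx":0,"ty":0,"tz":0,"grip":0},
    {"rx":0,"ry":0,"rz":0,"tx":0,"ty":0,"tz":0,"grip":0},
    {"rx":0,"ry":0,"rz":0,"tx":0,"ty":0,"tz":0,"grip":0}
  ]
}}

```text
clock: 8.17
tool_pos: [0.5948, 0.2922, 0.1273]
ee_rot: [-0.235, 3.132, 0.001]
force: [-7.7, -2.7, 16.5]
opening: 0.0007
gripper_force: 8.2
```

Call:
{"method": "servo_tool", "body": {
  "plan": [
    {"rx":0,"ry":0,"rz":0,"tx":0,"ty":0,"tz":-0.8,"grip":0},
    {"rx":0,"ry":0,"rz":0,"tx":0,"ty":0,"tz":-1.6,"grip":0},
    {"rx":0,"ry":0,"rz":0,"tx":0,"ty":0,"tz":-2.6,"grip":0},
    {"rx":0,"ry":0,"rz":0,"tx":0,"ty":0,"tz":-4.5,"grip":0},
    {"rx":0,"ry":0,"rz":0,"tx":2,"ty":0,"tz":-5,"grip":0},
    {"rx":0,"ry":0,"rz":0,"tx":5,"ty":0,"tz":-5,"grip":0},
    {"rx":0,"ry":0,"rz":0,"tx":8,"ty":0,"tz":-5,"grip":0},
    {"rx":0,"ry":0,"rz":0,"tx":9,"ty":0,"tz":-5,"grip":0.4},
    {"rx":0,"ry":0,"rz":0,"tx":9,"ty":0,"tz":-5,"grip":0.4}
  ]
}}

```text
clock: 8.92
tool_pos: [0.5047, 0.2787, 0.1765]
ee_rot: [-0.236, 3.132, 0.0]
force: [0.5, 1.2, -0.2]
opening: 0.009
gripper_force: 0.0
```

Run:
```python
from h import *
st()
C=cam('wrist'); im=robot.camera('wrist')[:,:,::-1]; cv2.imwrite('pics/w6.png',im)
P=np.array([G(-87+x,22+36-12-10,y)[:3] for x in(-18,18) for y in(-8,8)])/1000; P[:,2]=.048
print('expected rib px',proj('wrist',P,C).round())
s=robot.camera('scene')[:,:,::-1]; k=blob((s.max(2)<60).astype(np.uint8),(388,145,414,168)); print(cv2.minEnclosingCircle(k.astype(np.float32)))
t=robot.camera('top')[:,:,::-1]; cv2.imwrite('pics/t6.png',t)
print('mid',rect('top',blob((t.max(2)>140).astype(np.uint8),(285,140,322,205)),.01))
```

```text
t 8.92 tcp [504.7 278.7 176.5] head -171.39 tilt [0.02 0.02] open 9.0 gf 0.0 F [ 0.5  1.2 -0.2] q6 -1.33
expected rib px [[308. 219.]
 [328. 219.]
 [309. 261.]
 [328. 261.]]
((400.6980285644531, 155.18316650390625), 6.412176609039307)
mid {'c': (714.9, 50.8), 'L': 148.9, 'W': 59.2, 'deg': -1.89}
```

View pics/w6.png

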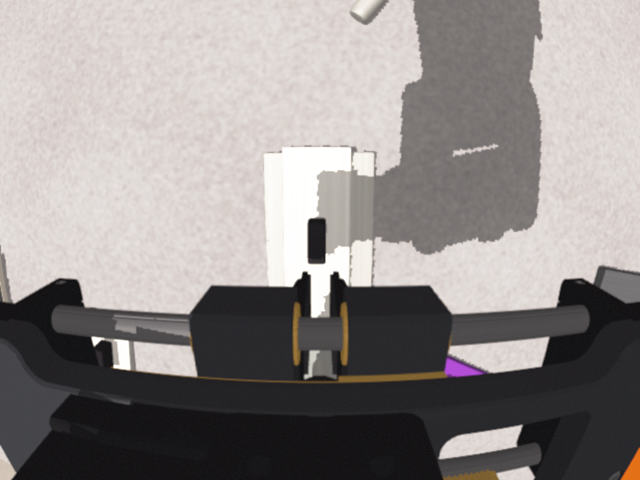

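Knob is back up; the wrist view shows the rib at (317,240), where I left it. Regrasp at the release pose.

Run:
```python
from h import *
deltas([(509.5,276,27,188.55)])
```

```text
(509.5, 276, 27, 188.55) t cm [-0.14 -0.33 14.89] r deg [0.02 0.08 0.01]
```

Call:
{"method": "servo_tool", "body": {
  "plan": [
    {"rx":0,"ry":0,"rz":0,"tx":-0.5,"ty":0.3,"tz":3,"grip":0.4},
    {"rx":0,"ry":0,"rz":0,"tx":-0.5,"ty":0.3,"tz":6.5,"grip":0.4},
    {"rx":0,"ry":0,"rz":0,"tx":-0.5,"ty":0.3,"tz":10,"grip":0.4},
    {"rx":0,"ry":0,"rz":0,"tx":-0.5,"ty":0.3,"tz":12.5,"grip":0.4},
    {"rx":0,"ry":0,"rz":0,"tx":-0.5,"ty":0.3,"tz":14.2,"grip":0.4},
    {"rx":0,"ry":0,"rz":0,"tx":-0.5,"ty":0.3,"tz":14.9,"grip":0.4},
    {"rx":0,"ry":0,"rz":0,"tx":-0.5,"ty":0.3,"tz":14.9,"grip":0.4},
    {"rx":0,"ry":0,"rz":0,"tx":-0.5,"ty":0.3,"tz":14.9,"grip":0.0},
    {"rx":0,"ry":0,"rz":0,"tx":-0.5,"ty":0.3,"tz":14.9,"grip":0.0},
    {"rx":0,"ry":0,"rz":0,"tx":-0.5,"ty":0.3,"tz":14.9,"grip":0.0},
    {"rx":0,"ry":0,"rz":0,"tx":-0.5,"ty":0.3,"tz":14.9,"grip":0.0},
    {"rx":0,"ry":0,"rz":0,"tx":-0.5,"ty":0.3,"tz":14.9,"grip":0.0}
  ],
  "squeeze": 40
}}

```text
clock: 10.07
tool_pos: [0.5112, 0.2825, 0.0277]
ee_rot: [-0.234, 3.131, 0.001]
force: [0.2, -2.7, 7.2]
opening: 0.0156
gripper_force: 40.0
```

```bash
cat >> h.py <<'E'
def K(x,y,h,head=184.2): c,s=np.cos(np.radians(4.2)),np.sin(np.radians(4.2)); return (616.5+x*c-y*s,-253.1+x*s+y*c,h,head)
E
python3 - <<'E'
from h import *
st(); deltas([G(-92,33),G(-200,33),(400,255,100,188.5),K(-170,76,100)])
E
```

```text
t 10.07 tcp [511.2 282.5  27.7] head -171.44 tilt [0.1  0.04] open 15.6 gf 40.0 F [ 0.2 -2.7  7.2] q6 -1.33
(np.float64(504.4953060141272), np.float64(278.0459683717033), 33, 188.85) t cm [ 0.73 -0.34 -0.53] r deg [ 0.02  0.11 -0.29]
(np.float64(397.7811000307113), np.float64(261.43036602544197), 33, 188.85) t cm [10.8  0.   0. ] r deg [0. 0. 0.]
(400, 255, 100, 188.5) t cm [-0.12 -0.67 -6.7 ] r deg [0.   0.   0.35]
(np.float64(441.3904358901421), np.float64(-189.75459324263855), 100, 184.2) t cm [  2.48 -44.6    0.  ] r deg [0.  0.  4.3]
```

Call:
{"method": "servo_tool", "body": {
  "plan": [
    {"rx":0,"ry":0,"rz":0,"tx":0,"ty":0,"tz":-0.3,"grip":0},
    {"rx":0,"ry":0,"rz":0,"tx":0,"ty":0,"tz":-0.6,"grip":0},
    {"rx":0,"ry":0,"rz":0,"tx":1.5,"ty":0,"tz":-0.6,"grip":0},
    {"rx":0,"ry":0,"rz":0,"tx":3.5,"ty":0,"tz":-0.6,"grip":0},
    {"rx":0,"ry":0,"rz":0,"tx":5.5,"ty":0,"tz":-0.6,"grip":0},
    {"rx":0,"ry":0,"rz":0,"tx":7.5,"ty":0,"tz":-0.6,"grip":0},
    {"rx":0,"ry":0,"rz":0,"tx":8,"ty":-0.5,"tz":-1.5,"grip":0},
    {"rx":0,"ry":0,"rz":0,"tx":8,"ty":-2,"tz":-3.5,"grip":0},
    {"rx":0,"ry":0,"rz":0,"tx":8,"ty":-5,"tz":-5.5,"grip":0},
    {"rx":0,"ry":0,"rz":0,"tx":8,"ty":-8,"tz":-6.5,"grip":0},
    {"rx":0,"ry":0,"rz":0,"tx":8,"ty":-10,"tz":-7,"grip":0},
    {"rx":0,"ry":0,"rz":0,"tx":8,"ty":-10,"tz":-7,"grip":0}
  ]
}}

```text
clock: 11.07
tool_pos: [0.4479, 0.169, 0.0986]
ee_rot: [-0.231, 3.13, 0.0]
force: [0.8, 0.9, -2.7]
opening: 0.0159
gripper_force: 40.0
```

Run:
```python
from h import *
st(); deltas([K(-160,76,90)])
```

```text
t 11.07 tcp [447.9 169.   98.6] head -171.56 tilt [0.17 0.02] open 15.9 gf 40.0 F [ 0.8  0.9 -2.7] q6 -1.49
(np.float64(451.3635806623867), np.float64(-189.02221127136224), 90, 184.2) t cm [  4.91 -35.46   0.85] r deg [0.   0.17 4.24]
```

Call:
{"method": "servo_tool", "body": {
  "plan": [
    {"rx":0,"ry":0,"rz":0.5,"tx":0.4,"ty":-3,"tz":0,"grip":0},
    {"rx":0,"ry":0,"rz":1,"tx":0.9,"ty":-6.5,"tz":0,"grip":0},
    {"rx":0,"ry":0,"rz":1.5,"tx":1.4,"ty":-10,"tz":0,"grip":0},
    {"rx":0,"ry":0,"rz":2,"tx":1.9,"ty":-13.5,"tz":0,"grip":0},
    {"rx":0,"ry":0,"rz":2.5,"tx":2.4,"ty":-17,"tz":0,"grip":0},
    {"rx":0,"ry":0,"rz":3,"tx":2.9,"ty":-21,"tz":0,"grip":0},
    {"rx":0,"ry":0,"rz":3.5,"tx":3.4,"ty":-25,"tz":0.2,"grip":0},
    {"rx":0,"ry":0,"rz":4,"tx":3.9,"ty":-29,"tz":0.4,"grip":0},
    {"rx":0,"ry":0,"rz":4.2,"tx":4.5,"ty":-32.5,"tz":0.6,"grip":0},
    {"rx":0,"ry":0.2,"rz":4.2,"tx":4.9,"ty":-35,"tz":0.8,"grip":0},
    {"rx":0,"ry":0.2,"rz":4.2,"tx":4.9,"ty":-35.5,"tz":0.8,"grip":0},
    {"rx":0,"ry":0.2,"rz":4.2,"tx":4.9,"ty":-35.5,"tz":0.8,"grip":0}
  ]
}}

```text
clock: 12.07
tool_pos: [0.4512, -0.1883, 0.0888]
ee_rot: [0.116, -3.137, 0.001]
force: [0.1, 0.2, -2.9]
opening: 0.0159
gripper_force: 40.0
```

Run:
```python
from h import *
st(); deltas([K(-160,76,27)])
C=cam('top')
im=robot.camera('top')[:,:,::-1]; s=robot.camera('scene')[:,:,::-1]
cv2.imwrite('pics/t7full.png',im)
cv2.imwrite('pics/t7.png',np.hstack([cv2.resize(im[150:280,340:470],None,fx=3,fy=3),cv2.resize(s[260:390,230:360],None,fx=3,fy=3)]))
# slot layout prediction
for nm,x,y in [('mouth+',0,107.5),('mouth-',0,44.5),('front edge c',-60,76)]:
    p=np.array(K(x,y,8)[:3])/1000; print(nm,proj('top',p,C).round(1),proj('scene',p).round(1))
```

```text
t 12.07 tcp [ 451.2 -188.3   88.8] head -175.78 tilt [-0.17 -0.03] open 15.9 gf 40.0 F [ 0.1  0.2 -2.9] q6 -2.17
(np.float64(451.3635806623867), np.float64(-189.02221127136224), 27, 184.2) t cm [-0.03 -0.07  6.18] r deg [-0.02 -0.17  0.02]
mouth+ [[369.9 207. ]] [[311.6 306.8]]
mouth- [[391.2 205.4]] [[298.6 327.9]]
front edge c [[382.3 226.3]] [[284.  305.8]]
```

View pics/t7.png

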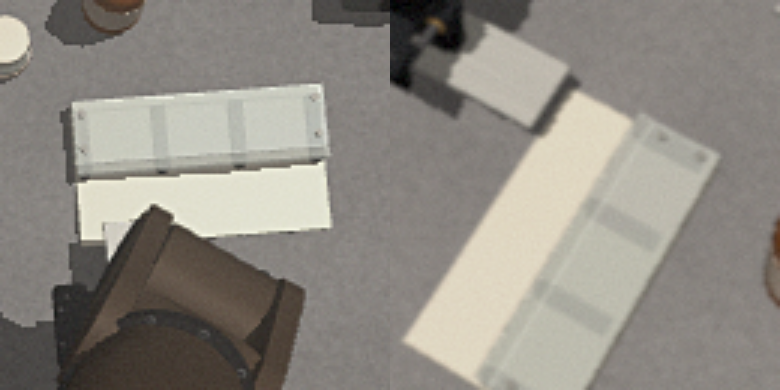

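Top half: the rack walls show as stripes at crop x≈160 and 237, with noses at about (162,171) and (239,165). The panel's front-left corner is at (104,222). Scene half: panel front corners at (570,70) and (533,130). I check these against the model.

Run:
```python
from h import *
C=cam('top'); S=cam('scene')
for y in(38,-38):
    print(proj('top',np.array([K(20,y,21)[:3],K(40,y,21)[:3],K(-4,y,15)[:3]])/1000,C).round(1).tolist())
im=cv2.imread('pics/t7full.png'); g=cv2.cvtColor(im,cv2.COLOR_BGR2GRAY)
for r in(190,195,200,206,207,208): print(r,g[r,385:428].tolist())
P=plane('scene',[(290,283.3),(277.7,304)],.083,S)*1000; print(P.round(1)); 
s=robot.get_state()['tool_pos']*1000; u=np.array([np.cos(np.radians(4.2)),np.sin(np.radians(4.2))]); d=(P[:,:2]-s[:2]); print('along',d@u,'lat',d@[-u[1],u[0]])
```

```text
[[393.4, 197.8], [392.8, 191.0], [393.9, 206.2]]
[[419.3, 195.9], [418.7, 189.1], [419.7, 204.3]]
190 [199, 202, 202, 195, 202, 188, 185, 184, 188, 185, 197, 204, 196, 202, 199, 201, 201, 199, 203, 199, 204, 201, 197, 202, 203, 202, 201, 199, 202, 202, 201, 184, 184, 191, 185, 185, 196, 204, 201, 196, 201, 199, 203]
195 [201, 202, 205, 200, 201, 195, 182, 183, 186, 187, 187, 206, 201, 200, 200, 200, 202, 202, 200, 200, 200, 202, 201, 201, 200, 204, 198, 200, 204, 200, 201, 186, 183, 186, 188, 183, 182, 204, 200, 199, 201, 203, 202]
200 [200, 204, 204, 201, 203, 201, 183, 184, 186, 184, 187, 199, 203, 200, 201, 204, 205, 203, 203, 202, 204, 203, 203, 202, 206, 205, 206, 205, 205, 210, 208, 209, 194, 198, 204, 188, 187, 189, 176, 179, 183, 181, 168]
206 [160, 156, 159, 158, 146, 148, 140, 111, 118, 122, 122, 131, 134, 132, 125, 126, 124, 124, 123, 120, 122, 118, 116, 117, 116, 115, 119, 120, 115, 119, 117, 113, 113, 107, 85, 110, 106, 110, 102, 105, 100, 127, 244]
207 [129, 120, 127, 123, 124, 121, 118, 90, 39, 46, 82, 119, 120, 117, 110, 109, 105, 105, 102, 103, 103, 104, 103, 102, 103, 106, 104, 109, 102, 104, 101, 129, 243, 239, 240, 240, 237, 238, 237, 238, 236, 233, 230]
208 [105, 105, 105, 107, 101, 105, 104, 103, 109, 107, 108, 108, 104, 105, 126, 240, 236, 235, 236, 237, 236, 238, 236, 238, 235, 238, 236, 238, 236, 237, 235, 232, 229, 227, 227, 224, 228, 228, 225, 228, 228, 225, 223]
[[ 551.4 -152.9   83. ]
 [ 558.5 -211.9   83. ]]
along [102.74468783 105.55956026] lat [ 25.73191093 -33.62429072]
```

Call:
{"method": "servo_tool", "body": {
  "plan": [
    {"rx":0,"ry":-0.2,"rz":0,"tx":0,"ty":-0.1,"tz":2,"grip":0},
    {"rx":0,"ry":-0.2,"rz":0,"tx":0,"ty":-0.1,"tz":4,"grip":0},
    {"rx":0,"ry":-0.2,"rz":0,"tx":0,"ty":-0.1,"tz":5.2,"grip":0},
    {"rx":0,"ry":-0.2,"rz":0,"tx":-1,"ty":-0.1,"tz":5.9,"grip":0},
    {"rx":0,"ry":-0.2,"rz":0,"tx":-2.5,"ty":-0.1,"tz":5.9,"grip":0},
    {"rx":0,"ry":-0.2,"rz":0,"tx":-2.5,"ty":-0.1,"tz":5.9,"grip":0},
    {"rx":0,"ry":-0.2,"rz":0,"tx":-2.5,"ty":-0.1,"tz":5.9,"grip":0}
  ]
}}

```text
clock: 12.75
tool_pos: [0.4766, -0.1849, 0.0298]
ee_rot: [-0.123, 3.139, -0.001]
force: [-0.5, 0.6, -2.6]
opening: 0.0156
gripper_force: 40.0
```

Run:
```python
from h import *
st(); S=cam('scene'); s=robot.camera('scene')[:,:,::-1]; im=robot.camera('top')[:,:,::-1]
cv2.imwrite('pics/s8full.png',s); cv2.imwrite('pics/t8full.png',im)
cv2.imwrite('pics/t8.png',np.hstack([cv2.resize(im[170:260,350:440],None,fx=4.4,fy=4.4,interpolation=2),cv2.resize(s[270:360,240:330],None,fx=4.4,fy=4.4,interpolation=2)]))
```

```text
t 12.75 tcp [ 476.6 -184.9   29.8] head -175.52 tilt [ 0.04 -0.02] open 15.6 gf 40.0 F [-0.5  0.6 -2.6] q6 -2.15
```

View pics/t8.png

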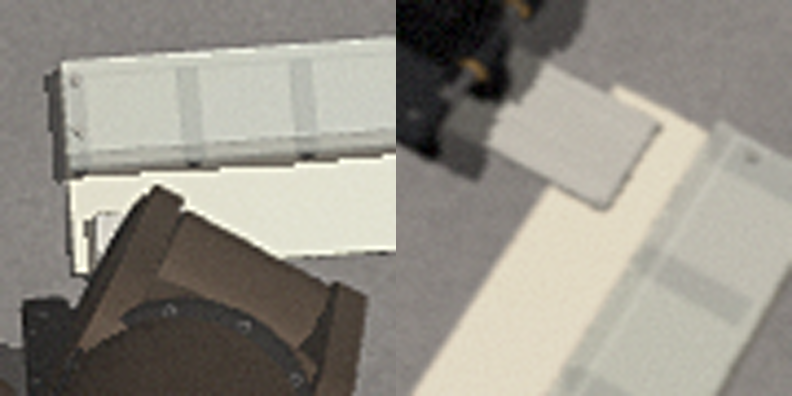

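Scene half: panel front corners at crop (661,128) and (603,208). The apron's near edge runs from (415,395) to (553,185), and its +y side edge from (615,87) to (705,127). Fit both in this one view.

```bash
cat >> h.py <<'E'
def edgefit(im,n,a,b,z,C,w=3,num=50):
    gf=cv2.GaussianBlur(cv2.cvtColor(np.ascontiguousarray(im),cv2.COLOR_BGR2GRAY).astype(np.float32),(0,0),.7)
    a,b=np.array(a,float),np.array(b,float); d=(b-a)/np.linalg.norm(b-a); nn=np.array([-d[1],d[0]]); o=np.arange(-w,w+.01,.1); out=[]
    for s in np.linspace(.08,.92,num):
        q=((a+s*(b-a))[None]+o[:,None]*nn).astype(np.float32)
        v=cv2.remap(gf,q[:,:1],q[:,1:],cv2.INTER_LINEAR).ravel(); out.append(q[np.argmax(np.abs(np.gradient(v)))])
    out=np.array(out); vx,vy,x,y=cv2.fitLine(out,cv2.DIST_HUBER,0,.01,.01).ravel(); e=abs((out-[x,y])@[-vy,vx]); out=out[e<.8]
    P=(plane(n,out,z,C)[:,:2]*1000).astype(np.float32); vx,vy,x,y=cv2.fitLine(P,cv2.DIST_HUBER,0,.01,.01).ravel()
    if abs(vx)>abs(vy): A=np.degrees(np.arctan(vy/vx))
    else: A=np.degrees(np.arctan(-vx/vy))
    return (x,y),A,len(out)
E
python3 - <<'E'
from h import *
s=cv2.imread('pics/s8full.png'); S=cam('scene'); f=lambda x,y:((x-396)/4.4+240,y/4.4+270)
u=np.array([np.cos(np.radians(4.2)),np.sin(np.radians(4.2))]); v=np.array([-u[1],u[0]]); o=np.array([616.5,-253.1])
for nm,a,b,z in [('pan L',(550,67),(661,128),.024),('pan R',(500,152),(603,208),.024),('pan R low',(500,152),(603,208),.014),('pan F',(661,128),(603,208),.024),('apron near',(415,395),(553,185),.008),('apron side',(615,87),(705,127),.008)]:
    p,A,n=edgefit(s,'scene',f(*a),f(*b),z,S); q=np.array(p)-o; print(nm,'ang %.2f'%A,n,'rack x %.1f y %.1f'%(q@u,q@v))
t=robot.get_state()['tool_pos'][:2]*1000-o; print('tcp in rack',t@u,t@v)
E
```

```text
pan L ang 5.08 38 rack x -70.1 y 108.7
pan R ang -0.54 43 rack x -66.6 y 47.0
pan R low ang -0.54 43 rack x -69.4 y 50.4
pan F ang 5.03 50 rack x -31.4 y 68.0
apron near ang 4.19 49 rack x -72.5 y -25.4
apron side ang 4.97 50 rack x -41.8 y 123.2
tcp in rack -135.57297163983665 78.10233310099741
```

Call:
{"method": "servo_tool", "body": {
  "plan": [
    {"rx":0,"ry":0,"rz":0.8,"tx":0,"ty":-0.07,"tz":0.2,"grip":0},
    {"rx":0,"ry":0,"rz":0.8,"tx":0,"ty":-0.07,"tz":0.4,"grip":0},
    {"rx":0,"ry":0,"rz":0.8,"tx":0,"ty":-0.07,"tz":0.5,"grip":0},
    {"rx":0,"ry":0,"rz":0.8,"tx":0,"ty":-0.07,"tz":0.5,"grip":0},
    {"rx":0,"ry":0,"rz":0.8,"tx":0,"ty":-0.07,"tz":0.5,"grip":0}
  ]
}}

```text
clock: 13.27
tool_pos: [0.4755, -0.1866, 0.0244]
ee_rot: [0.097, -3.14, -0.0]
force: [-0.2, 0.1, -2.6]
opening: 0.0157
gripper_force: 40.0
```

```bash
cat > chk.py <<'E'
from h import *
import sys
z=float(sys.argv[1]); st(); S=cam('scene'); s=robot.camera('scene')[:,:,::-1]; cv2.imwrite('pics/chk.png',s)
u=np.array([np.cos(np.radians(4.2)),np.sin(np.radians(4.2))]); v=np.array([-u[1],u[0]]); o=np.array([616.5,-253.1])
t=robot.get_state()['tool_pos'][:2]*1000-o; x,y=t@u,t@v; print('tcp in rack %.1f %.1f'%(x,y))
W=lambda a,b:np.r_[o+a*u+b*v,z]/1000
for nm,a,b in [('L',W(x+45,y+30),W(x+100,y+30)),('F',W(x+101,y+28),W(x+101,y-28))]:
    pa,pb=proj('scene',[a,b],S); p,A,n=edgefit(s,'scene',pa,pb,z/1000,S); q=np.array(p)-o; print(nm,'ang %.2f'%A,n,'rack %.1f %.1f'%(q@u,q@v))
E
python3 chk.py 19.5
```

```text
t 13.27 tcp [ 475.5 -186.6   24.4] head -176.45 tilt [-0.01  0.01] open 15.7 gf 40.0 F [-0.2  0.1 -2.6] q6 -2.14
tcp in rack -135.6 76.6
L ang 6.32 37 rack -64.1 106.1
F ang 3.04 50 rack -32.6 73.0
```

Call:
{"method": "servo_tool", "body": {
  "plan": [
    {"rx":0,"ry":0,"rz":-0.5,"tx":0,"ty":0.04,"tz":0,"grip":0},
    {"rx":0,"ry":0,"rz":-0.5,"tx":-0.8,"ty":0.05,"tz":0,"grip":0},
    {"rx":0,"ry":0,"rz":-0.5,"tx":-1.6,"ty":0.06,"tz":0,"grip":0},
    {"rx":0,"ry":0,"rz":-0.5,"tx":-2.4,"ty":0.07,"tz":0,"grip":0},
    {"rx":0,"ry":0,"rz":-0.5,"tx":-2.8,"ty":0.08,"tz":0,"grip":0},
    {"rx":0,"ry":0,"rz":-0.5,"tx":-3.2,"ty":0.08,"tz":0,"grip":0},
    {"rx":0,"ry":0,"rz":-0.5,"tx":-3.6,"ty":0.09,"tz":0,"grip":0},
    {"rx":0,"ry":0,"rz":-0.5,"tx":-4,"ty":0.09,"tz":0,"grip":0},
    {"rx":0,"ry":0,"rz":-0.5,"tx":-4.3,"ty":0.1,"tz":0,"grip":0},
    {"rx":0,"ry":0,"rz":-0.5,"tx":-4.3,"ty":0.1,"tz":0,"grip":0}
  ]
}}

```text
clock: 14.15
tool_pos: [0.5191, -0.1829, 0.0245]
ee_rot: [-0.112, 3.139, -0.0]
force: [-0.3, 0.5, -1.7]
opening: 0.0155
gripper_force: 40.0
```

```bash
python3 chk.py 19.5
```

```text
t 14.15 tcp [ 519.1 -182.9   24.5] head -175.93 tilt [ 0.02 -0.01] open 15.5 gf 40.0 F [-0.3  0.5 -1.7] q6 -2.10
tcp in rack -92.4 77.2
L ang 4.99 18 rack -25.8 107.9
F ang 4.71 49 rack 2.6 78.6
```

Call:
{"method": "servo_tool", "body": {
  "plan": [
    {"rx":0,"ry":0,"rz":0,"tx":-0.4,"ty":0,"tz":0,"grip":0},
    {"rx":0,"ry":0,"rz":0,"tx":-0.8,"ty":0,"tz":0,"grip":0},
    {"rx":0,"ry":0,"rz":0,"tx":-1.2,"ty":0,"tz":0,"grip":0},
    {"rx":0,"ry":0,"rz":0,"tx":-1.6,"ty":0,"tz":0,"grip":0},
    {"rx":0,"ry":0,"rz":0,"tx":-2,"ty":0.01,"tz":0,"grip":0},
    {"rx":0,"ry":0,"rz":0,"tx":-2.4,"ty":0.01,"tz":0,"grip":0},
    {"rx":0,"ry":0,"rz":0,"tx":-2.8,"ty":0.01,"tz":0,"grip":0},
    {"rx":0,"ry":0,"rz":0,"tx":-2.8,"ty":0.01,"tz":0,"grip":0}
  ]
}}

```text
clock: 14.87
tool_pos: [0.5473, -0.1808, 0.0245]
ee_rot: [-0.112, 3.139, -0.0]
force: [-0.8, 0.3, -1.8]
opening: 0.0159
gripper_force: 40.0
```

```bash
python3 chk.py 19.5|head -2
```

```text
t 14.87 tcp [ 547.3 -180.8   24.5] head -175.92 tilt [ 0.03 -0.01] open 15.9 gf 40.0 F [-0.8  0.3 -1.8] q6 -2.08
tcp in rack -64.2 77.3
```

Call:
{"method": "servo_tool", "body": {
  "plan": [
    {"rx":0,"ry":0,"rz":0,"tx":-0.4,"ty":0,"tz":0,"grip":0},
    {"rx":0,"ry":0,"rz":0,"tx":-0.8,"ty":0,"tz":0,"grip":0},
    {"rx":0,"ry":0,"rz":0,"tx":-1.2,"ty":0,"tz":0,"grip":0},
    {"rx":0,"ry":0,"rz":0,"tx":-1.5,"ty":0,"tz":0,"grip":0},
    {"rx":0,"ry":0,"rz":0,"tx":-1.8,"ty":0,"tz":0,"grip":0},
    {"rx":0,"ry":0,"rz":0,"tx":-2,"ty":0,"tz":0,"grip":0},
    {"rx":0,"ry":0,"rz":0,"tx":-2,"ty":0,"tz":0,"grip":0}
  ]
}}

```text
clock: 15.5
tool_pos: [0.5668, -0.1793, 0.0245]
ee_rot: [-0.112, 3.139, -0.0]
force: [-1.2, 0.6, -2.4]
opening: 0.0159
gripper_force: 40.0
```

Call:
{"method": "servo_tool", "body": {
  "plan": [
    {"rx":0,"ry":0,"rz":0,"tx":-0.15,"ty":0,"tz":0,"grip":0},
    {"rx":0,"ry":0,"rz":0,"tx":-0.3,"ty":0,"tz":0,"grip":0},
    {"rx":0,"ry":0,"rz":0,"tx":-0.3,"ty":0,"tz":0,"grip":0}
  ]
}}

```text
clock: 15.75
tool_pos: [0.5696, -0.1792, 0.0245]
ee_rot: [-0.111, 3.139, -0.0]
force: [-0.6, -0.2, -2.2]
opening: 0.0158
gripper_force: 40.0
```

```bash
python3 chk.py 19.5|head -2
```

```text
t 15.75 tcp [ 569.6 -179.2   24.5] head -175.94 tilt [ 0.02 -0.01] open 15.8 gf 40.0 F [-0.6 -0.2 -2.2] q6 -2.06
tcp in rack -41.5 77.2
```

Call:
{"method": "servo_tool", "body": {
  "plan": [
    {"rx":0,"ry":0,"rz":0,"tx":-0.1,"ty":0,"tz":0,"grip":0},
    {"rx":0,"ry":0,"rz":0,"tx":-0.2,"ty":0,"tz":0,"grip":0},
    {"rx":0,"ry":0,"rz":0,"tx":-0.3,"ty":0,"tz":0,"grip":0},
    {"rx":0,"ry":0,"rz":0,"tx":-0.3,"ty":0,"tz":0,"grip":0}
  ]
}}

```text
clock: 16.13
tool_pos: [0.5714, -0.1789, 0.0243]
ee_rot: [0.112, -3.137, -0.001]
force: [-5.4, -1.2, -0.4]
opening: 0.0156
gripper_force: 40.0
```

Call:
{"method": "servo_tool", "body": {
  "plan": [
    {"rx":0,"ry":0,"rz":0,"tx":-0.1,"ty":0,"tz":0,"grip":0},
    {"rx":0,"ry":0,"rz":0,"tx":-0.2,"ty":0,"tz":0,"grip":0},
    {"rx":0,"ry":0,"rz":0,"tx":-0.2,"ty":0,"tz":0,"grip":0}
  ]
}}

```text
clock: 16.38
tool_pos: [0.5715, -0.1788, 0.0242]
ee_rot: [0.112, -3.133, -0.002]
force: [-14.1, -5.3, 4.1]
opening: 0.0157
gripper_force: 40.0
```

Contact at rack x = -39.6 as expected (back stop). Relax, release, lift.

Call:
{"method": "servo_tool", "body": {
  "plan": [
    {"rx":0,"ry":0,"rz":0,"tx":0.15,"ty":0,"tz":0.03,"grip":0},
    {"rx":0,"ry":0,"rz":0,"tx":0.15,"ty":0,"tz":0.05,"grip":0},
    {"rx":0,"ry":0,"rz":0,"tx":0.15,"ty":0,"tz":0.05,"grip":0.35},
    {"rx":0,"ry":0,"rz":0,"tx":0.15,"ty":0,"tz":0.05,"grip":0.35},
    {"rx":0,"ry":0,"rz":0,"tx":0.15,"ty":0,"tz":0.05,"grip":0.35},
    {"rx":0,"ry":0,"rz":0,"tx":0.15,"ty":0,"tz":-1,"grip":0.35},
    {"rx":0,"ry":0,"rz":0,"tx":0.15,"ty":0,"tz":-4,"grip":0.35},
    {"rx":0,"ry":0,"rz":0,"tx":0.15,"ty":0,"tz":-8,"grip":0.5},
    {"rx":0,"ry":0,"rz":0,"tx":0.15,"ty":0,"tz":-12,"grip":0.5},
    {"rx":0,"ry":0,"rz":0,"tx":2,"ty":4,"tz":-13,"grip":0.5},
    {"rx":0,"ry":0,"rz":0,"tx":2,"ty":8,"tz":-13,"grip":0.5},
    {"rx":0,"ry":0,"rz":0,"tx":2,"ty":8,"tz":-13,"grip":0.5}
  ]
}}

```text
clock: 17.38
tool_pos: [0.5476, -0.0959, 0.1567]
ee_rot: [-0.115, 3.138, 0.001]
force: [0.7, 0.9, -0.2]
opening: 0.0477
gripper_force: 0.0
```

Run:
```python
from h import *
st(); t=robot.camera('top')[:,:,::-1]; s=robot.camera('scene')[:,:,::-1]; cv2.imwrite('pics/t9full.png',t); cv2.imwrite('pics/s9full.png',s)
S=cam('scene'); C=cam('top')
c=blob((t.max(2)>140).astype(np.uint8),(270,120,340,215)); print('mid top',rect('top',c,.01,C),c.min(0),c.max(0))
c=blob((s.max(2)>140).astype(np.uint8),(345,240,425,298)); print('mid scene',rect('scene',c,.01,S))
# rib of the long panel in rack, scene
P=np.array([K(-40,76.5,h)[:3] for h in(44,18)])/1000; print('pred rib px',proj('scene',P,S).round(1))
u0,v0=proj('scene',P,S).mean(0).astype(int); r=blob((s.max(2)<70).astype(np.uint8),(u0-14,v0-14,u0+14,v0+14)); print('rib blob',r.min(0),r.max(0),r.mean(0))
m=714.9-25,50.8+.9
deltas([(400+289,51.6,110,178.1),(689,51.6,13,178.1)])
cv2.imwrite('pics/s9.png',cv2.resize(s[230:350,230:430],None,fx=4,fy=4))
```

```text
t 17.38 tcp [547.6 -95.9 156.7] head -175.82 tilt [0.1  0.02] open 47.7 gf 0.0 F [ 0.7  0.9 -0.2] q6 -1.94
mid top {'c': (714.9, 51.7), 'L': 148.9, 'W': 61.3, 'deg': -1.99} [292. 147.] [314. 196.]
mid scene {'c': (706.2, 23.9), 'L': 176.4, 'W': 150.2, 'deg': -11.99}
pred rib px [[290.7 303.3]
 [291.  307.8]]
rib blob [285. 299.] [298. 311.] [291.25714286 304.91428571]
(689, 51.6, 110, 178.1) t cm [-15.06  14.02   4.59] r deg [-0.04  0.1   6.11]
(689, 51.6, 13, 178.1) t cm [0.  0.  9.7] r deg [0. 0. 0.]
```

View pics/s9.png

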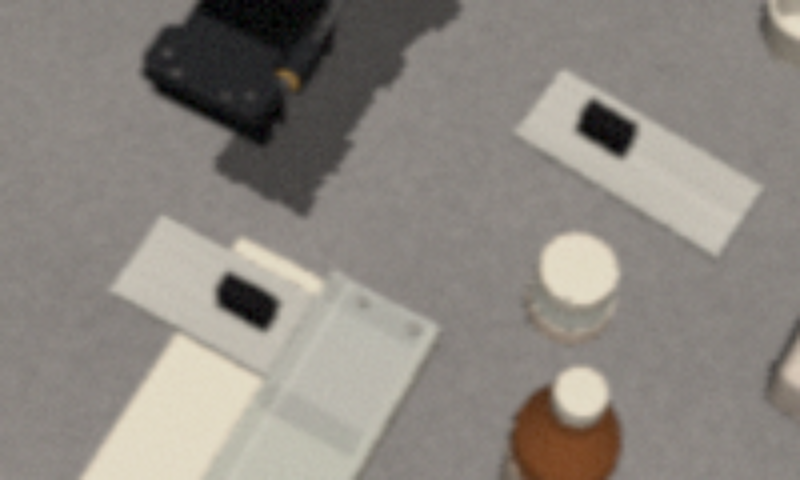

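The scene crop shows the long panel in the rack with its rib outside at (247,300), exactly as predicted. The mid panel is undisturbed, rib at (607,128). Go for it.

Call:
{"method": "servo_tool", "body": {
  "plan": [
    {"rx":0,"ry":0,"rz":2,"tx":-3,"ty":2.8,"tz":0,"grip":0.5},
    {"rx":0,"ry":0,"rz":4,"tx":-6,"ty":5.6,"tz":0,"grip":0.5},
    {"rx":0,"ry":0,"rz":6.1,"tx":-9,"ty":8.4,"tz":1,"grip":0.5},
    {"rx":0,"ry":0,"rz":6.1,"tx":-12,"ty":11.2,"tz":2,"grip":0.5},
    {"rx":0,"ry":0.1,"rz":6.1,"tx":-14.5,"ty":13.5,"tz":4,"grip":0.5},
    {"rx":0,"ry":0.1,"rz":6.1,"tx":-15.2,"ty":14.1,"tz":5,"grip":0.5},
    {"rx":0,"ry":0.1,"rz":6.1,"tx":-15.2,"ty":14.1,"tz":5,"grip":0.5},
    {"rx":0,"ry":0.1,"rz":6.1,"tx":-15.2,"ty":14.1,"tz":5,"grip":0.5}
  ]
}}

```text
clock: 18.15
tool_pos: [0.69, 0.05, 0.1037]
ee_rot: [-0.056, -3.138, 0.001]
force: [-0.3, -0.1, -0.0]
opening: 0.048
gripper_force: 0.0
```

Run:
```python
from h import *
st(); C=cam('wrist'); w=robot.camera('wrist')[:,:,::-1]; cv2.imwrite('pics/w10.png',w)
P=np.array([[.690+a*.001,.052+b*.001,.036] for a in(-18,18) for b in(-8,8)]); print('pred rib',proj('wrist',P,C).round(1).tolist())
r=blob((w.max(2)<80).astype(np.uint8),(285,180,350,272)); print('rib',r.min(0),r.max(0))
m=(w.max(2)>235).astype(np.uint8)
for v in range(130,230,12): 
    x=np.where(w[v,230:420].max(1)>190)[0]; print(v,w[v,250:390:10].max(1).tolist())
deltas([(690,52,13,178.05)])
```

```text
t 18.15 tcp [690.   50.  103.7] head 177.96 tilt [-0.21 -0.02] open 48.0 gf 0.0 F [-0.3 -0.1 -0. ] q6 -1.56
pred rib [[308.3, 229.2], [332.8, 228.4], [310.7, 281.1], [334.2, 280.3]]
rib [311. 224.] [333. 271.]
130 [185, 179, 180, 181, 179, 175, 182, 181, 176, 177, 184, 181, 179, 180]
142 [182, 184, 176, 183, 180, 180, 183, 180, 183, 182, 179, 176, 175, 180]
154 [184, 180, 175, 183, 182, 185, 181, 181, 179, 185, 180, 182, 187, 98]
166 [180, 176, 181, 182, 139, 99, 97, 102, 98, 100, 97, 99, 97, 98]
178 [185, 185, 179, 177, 113, 117, 117, 118, 119, 117, 115, 116, 98, 97]
190 [176, 187, 184, 192, 148, 149, 146, 150, 149, 150, 148, 152, 102, 100]
202 [177, 181, 178, 206, 147, 148, 147, 151, 147, 150, 147, 151, 99, 99]
214 [187, 184, 184, 197, 145, 148, 148, 150, 146, 148, 147, 150, 101, 98]
226 [182, 181, 194, 186, 146, 148, 129, 18, 17, 146, 145, 149, 97, 101]
(690, 52, 13, 178.05) t cm [-0.01  0.25  9.17] r deg [-0.02 -0.13 -0.13]
```

Call:
{"method": "servo_tool", "body": {
  "plan": [
    {"rx":0,"ry":-0.1,"rz":0,"tx":0.3,"ty":0.15,"tz":3,"grip":0.5},
    {"rx":0,"ry":-0.1,"rz":0,"tx":0.3,"ty":0.15,"tz":6,"grip":0.5},
    {"rx":0,"ry":-0.1,"rz":0,"tx":0.3,"ty":0.15,"tz":8,"grip":0.5},
    {"rx":0,"ry":-0.1,"rz":0,"tx":0.3,"ty":0.15,"tz":8.9,"grip":0.5},
    {"rx":0,"ry":-0.1,"rz":0,"tx":0.3,"ty":0.15,"tz":8.9,"grip":0.5},
    {"rx":0,"ry":-0.1,"rz":0,"tx":0.3,"ty":0.15,"tz":8.9,"grip":0.2},
    {"rx":0,"ry":-0.1,"rz":0,"tx":0.3,"ty":0.15,"tz":8.9,"grip":0.1},
    {"rx":0,"ry":-0.1,"rz":0,"tx":0.3,"ty":0.15,"tz":8.9,"grip":0},
    {"rx":0,"ry":-0.1,"rz":0,"tx":0.3,"ty":0.15,"tz":8.9,"grip":0},
    {"rx":0,"ry":-0.1,"rz":0,"tx":0.3,"ty":0.15,"tz":8.9,"grip":0},
    {"rx":0,"ry":-0.1,"rz":0,"tx":0.3,"ty":0.15,"tz":8.9,"grip":0}
  ],
  "squeeze": 40
}}

```text
clock: 19.12
tool_pos: [0.6876, 0.0526, 0.0162]
ee_rot: [0.056, 3.14, -0.0]
force: [-1.2, -0.1, 2.7]
opening: 0.0158
gripper_force: 40.0
```

Run:
```python
from h import *
st(); deltas([(680,52,80,178),G(-160,80),G(-160,33),G(-87,33)])
```

```text
t 19.12 tcp [687.6  52.6  16.2] head 177.97 tilt [ 0.06 -0.01] open 15.8 gf 40.0 F [-1.2 -0.1  2.7] q6 -1.55
(680, 52, 80, 178) t cm [ 0.75 -0.09 -6.38] r deg [-0.01  0.06 -0.03]
(np.float64(437.304880024569), np.float64(267.5842928203536), 80, 188.85) t cm [25.01 20.7   0.  ] r deg [  0.     0.   -10.85]
(np.float64(437.304880024569), np.float64(267.5842928203536), 33, 188.85) t cm [0.  0.  4.7] r deg [0. 0. 0.]
(np.float64(509.4357785133594), np.float64(278.8152092210673), 33, 188.85) t cm [-7.3 -0.   0. ] r deg [0. 0. 0.]
```

Call:
{"method": "servo_tool", "body": {
  "plan": [
    {"rx":0,"ry":0,"rz":0,"tx":0,"ty":0,"tz":-1,"grip":0},
    {"rx":0,"ry":0,"rz":0,"tx":0,"ty":0,"tz":-3.5,"grip":0},
    {"rx":0,"ry":0,"rz":0,"tx":1,"ty":0,"tz":-6,"grip":0},
    {"rx":0,"ry":0,"rz":0,"tx":4,"ty":0,"tz":-6.5,"grip":0},
    {"rx":0,"ry":0,"rz":0,"tx":7,"ty":1,"tz":-6.5,"grip":0},
    {"rx":0,"ry":0,"rz":-1,"tx":10,"ty":2,"tz":-6.5,"grip":0},
    {"rx":0,"ry":0,"rz":-2,"tx":13,"ty":3,"tz":-6.5,"grip":0},
    {"rx":0,"ry":0,"rz":-3,"tx":16,"ty":4.5,"tz":-6.5,"grip":0},
    {"rx":0,"ry":0,"rz":-4,"tx":19,"ty":6.5,"tz":-6.5,"grip":0},
    {"rx":0,"ry":0,"rz":-5,"tx":22,"ty":8.5,"tz":-6.5,"grip":0},
    {"rx":0,"ry":0,"rz":-6,"tx":24,"ty":10,"tz":-6.5,"grip":0},
    {"rx":0,"ry":0,"rz":-6,"tx":24,"ty":10,"tz":-6.5,"grip":0}
  ]
}}

```text
clock: 20.12
tool_pos: [0.4471, 0.1629, 0.081]
ee_rot: [0.114, -3.137, 0.0]
force: [1.3, 1.0, -1.8]
opening: 0.016
gripper_force: 40.0
```

Run:
```python
from h import *
st(); deltas([G(-160,80),G(-160,34),G(-87,34)])
```

```text
t 20.12 tcp [447.1 162.9  81. ] head -175.83 tilt [-0.14 -0.02] open 16.0 gf 40.0 F [ 1.3  1.  -1.8] q6 -1.43
(np.float64(437.304880024569), np.float64(267.5842928203536), 80, 188.85) t cm [ 0.21 10.51  0.1 ] r deg [-0.01 -0.14 -4.68]
(np.float64(437.304880024569), np.float64(267.5842928203536), 34, 188.85) t cm [0.  0.  4.6] r deg [0. 0. 0.]
(np.float64(509.4357785133594), np.float64(278.8152092210673), 34, 188.85) t cm [-7.3 -0.   0. ] r deg [0. 0. 0.]
```

Call:
{"method": "servo_tool", "body": {
  "plan": [
    {"rx":0,"ry":-0.1,"rz":-1,"tx":0,"ty":2.5,"tz":0,"grip":0},
    {"rx":0,"ry":-0.1,"rz":-2.5,"tx":0.1,"ty":5.5,"tz":0,"grip":0},
    {"rx":0,"ry":-0.1,"rz":-4,"tx":0.2,"ty":8.5,"tz":0,"grip":0},
    {"rx":0,"ry":-0.1,"rz":-4.7,"tx":0.2,"ty":10.2,"tz":0.5,"grip":0},
    {"rx":0,"ry":-0.1,"rz":-4.7,"tx":0.2,"ty":10.5,"tz":2,"grip":0},
    {"rx":0,"ry":-0.1,"rz":-4.7,"tx":0.2,"ty":10.5,"tz":4,"grip":0},
    {"rx":0,"ry":-0.1,"rz":-4.7,"tx":0.2,"ty":10.5,"tz":4.7,"grip":0},
    {"rx":0,"ry":-0.1,"rz":-4.7,"tx":0.2,"ty":10.5,"tz":4.7,"grip":0},
    {"rx":0,"ry":-0.1,"rz":-4.7,"tx":0.2,"ty":10.5,"tz":4.7,"grip":0}
  ]
}}

```text
clock: 20.87
tool_pos: [0.442, 0.2655, 0.0337]
ee_rot: [-0.236, 3.131, -0.0]
force: [-0.1, 0.5, -1.8]
opening: 0.0156
gripper_force: 40.0
```

Run:
```python
from h import *
st(); deltas([G(-87,34),G(-87,28)])
```

```text
t 20.87 tcp [442.  265.5  33.7] head -171.36 tilt [ 0.08 -0.01] open 15.6 gf 40.0 F [-0.1  0.5 -1.8] q6 -1.31
(np.float64(509.4357785133594), np.float64(278.8152092210673), 34, 188.85) t cm [-6.87  0.31 -0.02] r deg [-0.02  0.08 -0.21]
(np.float64(509.4357785133594), np.float64(278.8152092210673), 28, 188.85) t cm [0.  0.  0.6] r deg [0. 0. 0.]
```

Call:
{"method": "servo_tool", "body": {
  "plan": [
    {"rx":0,"ry":0,"rz":-0.2,"tx":-1.2,"ty":0.1,"tz":0,"grip":0},
    {"rx":0,"ry":0,"rz":-0.2,"tx":-2.6,"ty":0.2,"tz":0,"grip":0},
    {"rx":0,"ry":0,"rz":-0.2,"tx":-4,"ty":0.3,"tz":0,"grip":0},
    {"rx":0,"ry":0,"rz":-0.2,"tx":-5.4,"ty":0.3,"tz":0,"grip":0},
    {"rx":0,"ry":0,"rz":-0.2,"tx":-6.5,"ty":0.3,"tz":0,"grip":0},
    {"rx":0,"ry":0,"rz":-0.2,"tx":-6.9,"ty":0.3,"tz":0,"grip":0},
    {"rx":0,"ry":0,"rz":-0.2,"tx":-6.9,"ty":0.3,"tz":0.3,"grip":0},
    {"rx":0,"ry":0,"rz":-0.2,"tx":-6.9,"ty":0.3,"tz":0.5,"grip":0},
    {"rx":0,"ry":0,"rz":-0.2,"tx":-6.9,"ty":0.3,"tz":0.5,"grip":0}
  ]
}}

```text
clock: 21.62
tool_pos: [0.5087, 0.2787, 0.0284]
ee_rot: [-0.243, 3.131, -0.001]
force: [-0.4, 0.3, -1.7]
opening: 0.0162
gripper_force: 40.0
```

Run:
```python
from h import *
st(); s=robot.camera('scene')[:,:,::-1]
cv2.imwrite('pics/s11.png',cv2.resize(s[130:230,310:450],None,fx=5,fy=5,interpolation=2))
```

```text
t 21.62 tcp [508.7 278.7  28.4] head -171.14 tilt [ 0.04 -0.02] open 16.2 gf 40.0 F [-0.4  0.3 -1.7] q6 -1.34
```

View pics/s11.png

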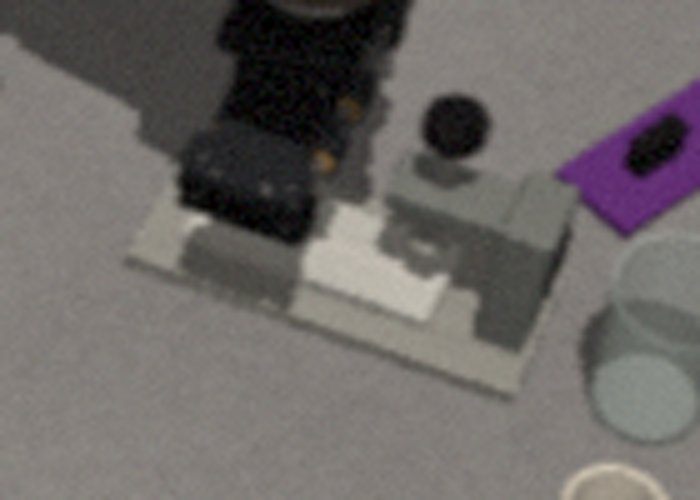

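The panel lies on the anvil with its front past the foot (about (430,250) in the crop). Release and go to the knob.

Call:
{"method": "servo_tool", "body": {
  "plan": [
    {"rx":0,"ry":0,"rz":0,"tx":0,"ty":0,"tz":0.1,"grip":0.0},
    {"rx":0,"ry":0,"rz":0,"tx":0,"ty":0,"tz":0.1,"grip":0.35},
    {"rx":0,"ry":0,"rz":0,"tx":0,"ty":0,"tz":0.1,"grip":0.35},
    {"rx":0,"ry":0,"rz":0,"tx":0,"ty":0,"tz":0.1,"grip":0.35},
    {"rx":0,"ry":0,"rz":0,"tx":0,"ty":0,"tz":-1,"grip":0.35},
    {"rx":0,"ry":0,"rz":0,"tx":0,"ty":0,"tz":-4,"grip":0.35},
    {"rx":0,"ry":0,"rz":0,"tx":0,"ty":0,"tz":-8,"grip":0.35},
    {"rx":0,"ry":0,"rz":0,"tx":0,"ty":0,"tz":-12,"grip":0},
    {"rx":0,"ry":0,"rz":0,"tx":0,"ty":0,"tz":-14.7,"grip":0},
    {"rx":0,"ry":0,"rz":0,"tx":0,"ty":0,"tz":-14.7,"grip":0},
    {"rx":0,"ry":0,"rz":0,"tx":0,"ty":0,"tz":-14.7,"grip":0}
  ]
}}

```text
clock: 22.58
tool_pos: [0.5096, 0.2792, 0.1776]
ee_rot: [-0.243, 3.127, 0.002]
force: [0.0, 0.6, -1.1]
opening: 0.0118
gripper_force: 0.0
```

Run:
```python
from h import *
st(); deltas([G(0,160),G(0,127)])
```

```text
t 22.58 tcp [509.6 279.2 177.6] head -171.13 tilt [0.29 0.08] open 11.8 gf 0.0 F [ 0.   0.6 -1.1] q6 -1.34
(np.float64(595.4), np.float64(292.2), 160, 188.85) t cm [-8.67 -0.04  1.81] r deg [0.03 0.3  0.02]
(np.float64(595.4), np.float64(292.2), 127, 188.85) t cm [0.  0.  3.3] r deg [0. 0. 0.]
```

Call:
{"method": "servo_tool", "body": {
  "plan": [
    {"rx":0,"ry":0,"rz":0,"tx":-3,"ty":0,"tz":0,"grip":0},
    {"rx":0,"ry":0,"rz":0,"tx":-6,"ty":0,"tz":0,"grip":0},
    {"rx":0,"ry":0,"rz":0,"tx":-8,"ty":0,"tz":0,"grip":0},
    {"rx":0,"ry":0,"rz":0,"tx":-8.7,"ty":0,"tz":0,"grip":0},
    {"rx":0,"ry":0,"rz":0,"tx":-8.7,"ty":0,"tz":1,"grip":0},
    {"rx":0,"ry":0,"rz":0,"tx":-8.7,"ty":0,"tz":1.9,"grip":0},
    {"rx":0,"ry":0,"rz":0,"tx":-8.7,"ty":0,"tz":2.6,"grip":0},
    {"rx":0,"ry":0,"rz":0,"tx":-8.7,"ty":0,"tz":3.2,"grip":0},
    {"rx":0,"ry":0,"rz":0,"tx":-8.7,"ty":0,"tz":3.8,"grip":0},
    {"rx":0,"ry":0,"rz":0,"tx":-8.7,"ty":0,"tz":4.3,"grip":0},
    {"rx":0,"ry":0,"rz":0,"tx":-8.7,"ty":0,"tz":4.8,"grip":0},
    {"rx":0,"ry":0,"rz":0,"tx":-8.7,"ty":0,"tz":4.8,"grip":0}
  ]
}}

```text
clock: 23.58
tool_pos: [0.595, 0.2925, 0.1276]
ee_rot: [-0.243, 3.131, -0.0]
force: [-3.3, -1.1, 4.3]
opening: 0.0004
gripper_force: 2.1
```

Call:
{"method": "servo_tool", "body": {
  "plan": [
    {"rx":0,"ry":0,"rz":0,"tx":0,"ty":0,"tz":0.1,"grip":0},
    {"rx":0,"ry":0,"rz":0,"tx":0,"ty":0,"tz":0.2,"grip":0},
    {"rx":0,"ry":0,"rz":0,"tx":0,"ty":0,"tz":0.2,"grip":0}
  ]
}}

```text
clock: 23.83
tool_pos: [0.5952, 0.2926, 0.1273]
ee_rot: [-0.243, 3.129, 0.0]
force: [-7.1, -2.0, 16.6]
opening: 0.0005
gripper_force: 7.8
```

Call:
{"method": "servo_tool", "body": {
  "plan": [
    {"rx":0,"ry":0,"rz":0,"tx":0,"ty":0,"tz":0,"grip":0},
    {"rx":0,"ry":0,"rz":0,"tx":0,"ty":0,"tz":0,"grip":0},
    {"rx":0,"ry":0,"rz":0,"tx":0,"ty":0,"tz":0,"grip":0},
    {"rx":0,"ry":0,"rz":0,"tx":0,"ty":0,"tz":0,"grip":0},
    {"rx":0,"ry":0,"rz":0,"tx":0,"ty":0,"tz":0,"grip":0},
    {"rx":0,"ry":0,"rz":0,"tx":0,"ty":0,"tz":0,"grip":0},
    {"rx":0,"ry":0,"rz":0,"tx":0,"ty":0,"tz":0,"grip":0},
    {"rx":0,"ry":0,"rz":0,"tx":0,"ty":0,"tz":0,"grip":0},
    {"rx":0,"ry":0,"rz":0,"tx":0,"ty":0,"tz":0,"grip":0},
    {"rx":0,"ry":0,"rz":0,"tx":0,"ty":0,"tz":0,"grip":0},
    {"rx":0,"ry":0,"rz":0,"tx":0,"ty":0,"tz":0,"grip":0},
    {"rx":0,"ry":0,"rz":0,"tx":0,"ty":0,"tz":0,"grip":0}
  ]
}}

```text
clock: 24.83
tool_pos: [0.5952, 0.2926, 0.1273]
ee_rot: [-0.243, 3.129, 0.001]
force: [-6.5, -2.0, 15.7]
opening: 0.0003
gripper_force: 7.7
```

Call:
{"method": "servo_tool", "body": {
  "plan": [
    {"rx":0,"ry":0,"rz":0,"tx":0,"ty":0,"tz":-0.8,"grip":0},
    {"rx":0,"ry":0,"rz":0,"tx":0,"ty":0,"tz":-1.6,"grip":0},
    {"rx":0,"ry":0,"rz":0,"tx":0,"ty":0,"tz":-2.6,"grip":0},
    {"rx":0,"ry":0,"rz":0,"tx":0,"ty":0,"tz":-4.5,"grip":0},
    {"rx":0,"ry":0,"rz":0,"tx":2,"ty":0,"tz":-5,"grip":0},
    {"rx":0,"ry":0,"rz":0,"tx":5,"ty":0,"tz":-5,"grip":0},
    {"rx":0,"ry":0,"rz":0,"tx":8,"ty":0,"tz":-5,"grip":0},
    {"rx":0,"ry":0,"rz":0,"tx":8.7,"ty":0,"tz":-5,"grip":0.4},
    {"rx":0,"ry":0,"rz":0,"tx":8.7,"ty":0,"tz":-5,"grip":0.4}
  ]
}}

```text
clock: 25.58
tool_pos: [0.5082, 0.279, 0.1765]
ee_rot: [-0.244, 3.13, 0.0]
force: [0.6, -0.0, -0.2]
opening: 0.0089
gripper_force: 0.0
```

Run:
```python
from h import *
st(); C=cam('wrist'); w=robot.camera('wrist')[:,:,::-1]
P=np.array([[.5096,.2792,0.048]]); R=np.array([G(a,0,b)[:2] for a in(-18,18) for b in(-8,8)])/1000-np.array(G(0,0)[:2])/1000
Q=np.c_[R+P[0,:2],np.full(4,.048)]; print('pred',proj('wrist',Q,C).round(1).tolist())
r=blob((w.max(2)<80).astype(np.uint8),(285,180,350,272)); print('rib',r.min(0),r.max(0))
deltas([(509.6,279.2,28.2,188.87)])
s=robot.camera('scene')[:,:,::-1]; k=blob((s.max(2)<60).astype(np.uint8),(388,145,414,168)); print(cv2.minEnclosingCircle(k.astype(np.float32)))
```

```text
t 25.58 tcp [508.2 279.  176.5] head -171.10 tilt [0.14 0.02] open 8.9 gf 0.0 F [ 0.6 -0.  -0.2] q6 -1.34
pred [[308.9, 214.5], [328.6, 214.5], [309.2, 256.9], [328.3, 256.9]]
rib [312. 214.] [328. 258.]
(509.6, 279.2, 28.2, 188.87) t cm [ 6.000e-02 -1.000e-02  1.482e+01] r deg [0.   0.19 0.02]
((400.6176452636719, 155.1764678955078), 6.384893894195557)
```

Panel in place and knob up. Regrasp and pull out.

Call:
{"method": "servo_tool", "body": {
  "plan": [
    {"rx":0,"ry":0.1,"rz":0,"tx":0,"ty":0,"tz":3,"grip":0.4},
    {"rx":0,"ry":0.1,"rz":0,"tx":0,"ty":0,"tz":6.5,"grip":0.4},
    {"rx":0,"ry":0.1,"rz":0,"tx":0,"ty":0,"tz":10,"grip":0.4},
    {"rx":0,"ry":0.1,"rz":0,"tx":0,"ty":0,"tz":12.5,"grip":0.4},
    {"rx":0,"ry":0.1,"rz":0,"tx":0,"ty":0,"tz":14.2,"grip":0.4},
    {"rx":0,"ry":0.1,"rz":0,"tx":0,"ty":0,"tz":14.8,"grip":0.4},
    {"rx":0,"ry":0.1,"rz":0,"tx":0,"ty":0,"tz":14.8,"grip":0.4},
    {"rx":0,"ry":0.1,"rz":0,"tx":0,"ty":0,"tz":14.8,"grip":0.0},
    {"rx":0,"ry":0.1,"rz":0,"tx":0,"ty":0,"tz":14.8,"grip":0.0},
    {"rx":0,"ry":0.1,"rz":0,"tx":0,"ty":0,"tz":14.8,"grip":0.0},
    {"rx":0,"ry":0.1,"rz":0,"tx":0,"ty":0,"tz":14.8,"grip":0.0},
    {"rx":0,"ry":0.1,"rz":0,"tx":0,"ty":0,"tz":14.8,"grip":0.0}
  ],
  "squeeze": 40
}}

```text
clock: 26.68
tool_pos: [0.51, 0.2792, 0.0286]
ee_rot: [-0.243, 3.13, 0.001]
force: [-1.0, 0.4, 7.1]
opening: 0.0156
gripper_force: 40.0
```

Call:
{"method": "servo_tool", "body": {
  "plan": [
    {"rx":0,"ry":0,"rz":0,"tx":0,"ty":0,"tz":-0.3,"grip":0},
    {"rx":0,"ry":0,"rz":0,"tx":0,"ty":0,"tz":-0.6,"grip":0},
    {"rx":0,"ry":0,"rz":0,"tx":1.5,"ty":0,"tz":-0.6,"grip":0},
    {"rx":0,"ry":0,"rz":0,"tx":3.5,"ty":0,"tz":-0.6,"grip":0},
    {"rx":0,"ry":0,"rz":0,"tx":5.5,"ty":0,"tz":-0.6,"grip":0},
    {"rx":0,"ry":0,"rz":0,"tx":7.5,"ty":0,"tz":-0.6,"grip":0},
    {"rx":0,"ry":0,"rz":0,"tx":8,"ty":-0.5,"tz":-1.5,"grip":0},
    {"rx":0,"ry":0,"rz":0,"tx":8,"ty":-2,"tz":-3.5,"grip":0},
    {"rx":0,"ry":0,"rz":0,"tx":8,"ty":-5,"tz":-5.5,"grip":0},
    {"rx":0,"ry":0,"rz":0,"tx":8,"ty":-8,"tz":-6.5,"grip":0},
    {"rx":0,"ry":0,"rz":0,"tx":8,"ty":-10,"tz":-7,"grip":0},
    {"rx":0,"ry":0,"rz":0,"tx":8,"ty":-10,"tz":-7,"grip":0}
  ]
}}

```text
clock: 27.68
tool_pos: [0.4474, 0.1652, 0.0996]
ee_rot: [-0.239, 3.13, -0.0]
force: [1.2, -0.4, -1.5]
opening: 0.0158
gripper_force: 40.0
```

Run:
```python
from h import *
st(); deltas([K(-160,0,90),K(-160,-74.8,90)])
```

```text
t 27.68 tcp [447.4 165.2  99.6] head -171.28 tilt [0.17 0.  ] open 15.8 gf 40.0 F [ 1.2 -0.4 -1.5] q6 -1.51
(np.float64(456.9296836440867), np.float64(-264.81811154042106), 90, 184.2) t cm [  5.58 -42.65   0.96] r deg [-0.02  0.16  4.52]
(np.float64(462.40790078923357), np.float64(-339.41723443681053), 90, 184.2) t cm [-0.   -7.48  0.  ] r deg [0. 0. 0.]
```

Call:
{"method": "servo_tool", "body": {
  "plan": [
    {"rx":0,"ry":0,"rz":0.4,"tx":0.4,"ty":-3,"tz":0,"grip":0},
    {"rx":0,"ry":0,"rz":0.8,"tx":0.8,"ty":-6.5,"tz":0,"grip":0},
    {"rx":0,"ry":0,"rz":1.2,"tx":1.3,"ty":-10.5,"tz":0,"grip":0},
    {"rx":0,"ry":0,"rz":1.6,"tx":1.8,"ty":-14.5,"tz":0,"grip":0},
    {"rx":0,"ry":0,"rz":2,"tx":2.3,"ty":-18.5,"tz":0,"grip":0},
    {"rx":0,"ry":0,"rz":2.4,"tx":2.8,"ty":-22.5,"tz":0,"grip":0},
    {"rx":0,"ry":0,"rz":2.8,"tx":3.3,"ty":-26.5,"tz":0.2,"grip":0},
    {"rx":0,"ry":0,"rz":3.4,"tx":3.9,"ty":-30.5,"tz":0.4,"grip":0},
    {"rx":0,"ry":0,"rz":4,"tx":4.5,"ty":-34.5,"tz":0.6,"grip":0},
    {"rx":0,"ry":0.1,"rz":4.5,"tx":5,"ty":-38.5,"tz":0.8,"grip":0},
    {"rx":0,"ry":0.1,"rz":4.5,"tx":5.4,"ty":-41.5,"tz":0.9,"grip":0},
    {"rx":0,"ry":0.1,"rz":4.5,"tx":5.6,"ty":-42.6,"tz":0.9,"grip":0}
  ]
}}

```text
clock: 28.68
tool_pos: [0.4567, -0.2657, 0.0888]
ee_rot: [0.115, -3.139, 0.003]
force: [-0.2, -0.1, -1.6]
opening: 0.0156
gripper_force: 40.0
```

Run:
```python
from h import *
st(); deltas([K(-140,1.2,31)])
```

```text
t 28.68 tcp [ 456.7 -265.7   88.8] head -175.79 tilt [-0.02 -0.1 ] open 15.6 gf 40.0 F [-0.2 -0.1 -1.6] q6 -2.29
(np.float64(476.7880873520227), np.float64(-262.15657022519906), 31, 184.2) t cm [-2.03  0.22  5.78] r deg [-0.1  -0.03  0.01]
```

Call:
{"method": "servo_tool", "body": {
  "plan": [
    {"rx":-0.1,"ry":0,"rz":0,"tx":0,"ty":0.2,"tz":1.5,"grip":0},
    {"rx":-0.1,"ry":0,"rz":0,"tx":-1,"ty":0.2,"tz":3.5,"grip":0},
    {"rx":-0.1,"ry":0,"rz":0,"tx":-2,"ty":0.2,"tz":5,"grip":0},
    {"rx":-0.1,"ry":0,"rz":0,"tx":-2,"ty":0.2,"tz":5.8,"grip":0},
    {"rx":-0.1,"ry":0,"rz":0,"tx":-2,"ty":0.2,"tz":6.2,"grip":0},
    {"rx":-0.1,"ry":0,"rz":0,"tx":-2,"ty":0.2,"tz":6.2,"grip":0},
    {"rx":-0.1,"ry":0,"rz":0,"tx":-2,"ty":0.2,"tz":6.2,"grip":0}
  ]
}}

```text
clock: 29.27
tool_pos: [0.4757, -0.258, 0.0272]
ee_rot: [0.12, -3.138, -0.002]
force: [0.0, -0.5, -1.3]
opening: 0.0161
gripper_force: 40.0
```

```bash
python3 chk.py 20.5
```

```text
t 29.27 tcp [ 475.7 -258.    27.2] head -175.62 tilt [-0.1   0.07] open 16.1 gf 40.0 F [ 0.  -0.5 -1.3] q6 -2.27
tcp in rack -140.6 5.3
L ang 16.83 34 rack -71.9 38.1
F ang 3.53 50 rack -35.8 4.6
```

Call:
{"method": "servo_tool", "body": {
  "plan": [
    {"rx":0,"ry":0,"rz":0.15,"tx":0,"ty":-0.2,"tz":0.1,"grip":0},
    {"rx":0,"ry":0,"rz":0.15,"tx":0,"ty":-0.41,"tz":0.15,"grip":0},
    {"rx":0,"ry":0,"rz":0.15,"tx":0,"ty":-0.41,"tz":0.15,"grip":0},
    {"rx":0,"ry":0,"rz":0.15,"tx":0,"ty":-0.41,"tz":0.15,"grip":0},
    {"rx":0,"ry":0,"rz":0.15,"tx":0,"ty":-0.41,"tz":0.15,"grip":0}
  ]
}}

```text
clock: 29.73
tool_pos: [0.4762, -0.2623, 0.0253]
ee_rot: [0.115, -3.138, -0.002]
force: [0.1, 0.0, -2.1]
opening: 0.0156
gripper_force: 40.0
```

```bash
python3 chk.py 20
python3 - <<'E'
import cv2
s=cv2.imread('pics/chk.png'); cv2.imwrite('pics/s12.png',cv2.resize(s[270:370,220:340],None,fx=5,fy=5,interpolation=2))
E
```

```text
t 29.73 tcp [ 476.2 -262.3   25.3] head -175.79 tilt [-0.09  0.07] open 15.6 gf 40.0 F [ 0.1  0.  -2.1] q6 -2.27
tcp in rack -140.6 1.1
L ang 8.83 47 rack -68.1 31.7
F ang 4.01 50 rack -35.5 -6.2
```

View pics/s12.png

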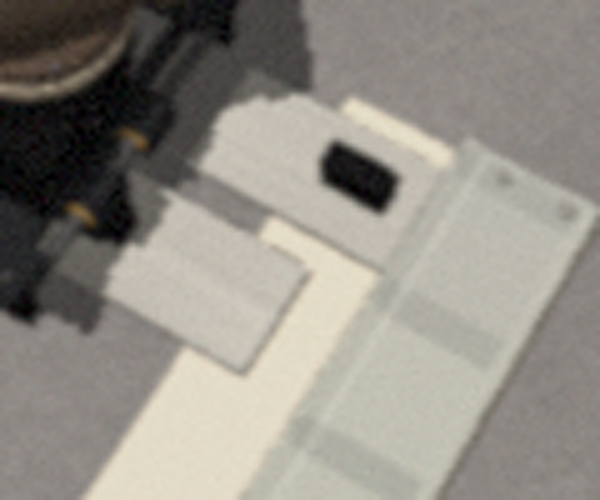

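The panel sits on the apron level with the middle slot (front edge (245,372)–(308,270)), parallel to the long panel. Insert.

Call:
{"method": "servo_tool", "body": {
  "plan": [
    {"rx":0,"ry":0,"rz":0,"tx":-0.8,"ty":0,"tz":0,"grip":0},
    {"rx":0,"ry":0,"rz":0,"tx":-1.6,"ty":0,"tz":0,"grip":0},
    {"rx":0,"ry":0,"rz":0,"tx":-2.4,"ty":0,"tz":0,"grip":0},
    {"rx":0,"ry":0,"rz":0,"tx":-2.8,"ty":0,"tz":0,"grip":0},
    {"rx":0,"ry":0,"rz":0,"tx":-3.2,"ty":0,"tz":0,"grip":0},
    {"rx":0,"ry":0,"rz":0,"tx":-3.6,"ty":0,"tz":0,"grip":0},
    {"rx":0,"ry":0,"rz":0,"tx":-4,"ty":0,"tz":0,"grip":0},
    {"rx":0,"ry":0,"rz":0,"tx":-4.4,"ty":0,"tz":0,"grip":0},
    {"rx":0,"ry":0,"rz":0,"tx":-4.8,"ty":0,"tz":0,"grip":0},
    {"rx":0,"ry":0,"rz":0,"tx":-4.8,"ty":0,"tz":0,"grip":0}
  ]
}}

```text
clock: 30.62
tool_pos: [0.5247, -0.2587, 0.0251]
ee_rot: [0.116, -3.138, -0.002]
force: [-0.0, 0.3, -2.2]
opening: 0.0157
gripper_force: 40.0
```

```bash
python3 chk.py 20
```

```text
t 30.62 tcp [ 524.7 -258.7   25.1] head -175.77 tilt [-0.08  0.06] open 15.7 gf 40.0 F [-0.   0.3 -2.2] q6 -2.22
tcp in rack -92.3 1.2
L ang 4.96 47 rack -26.1 32.2
F ang 4.44 50 rack 3.0 1.1
```

Call:
{"method": "servo_tool", "body": {
  "plan": [
    {"rx":0,"ry":0,"rz":0,"tx":-0.4,"ty":0,"tz":0,"grip":0},
    {"rx":0,"ry":0,"rz":0,"tx":-0.8,"ty":0,"tz":0,"grip":0},
    {"rx":0,"ry":0,"rz":0,"tx":-1.2,"ty":0,"tz":0,"grip":0},
    {"rx":0,"ry":0,"rz":0,"tx":-1.6,"ty":0,"tz":0,"grip":0},
    {"rx":0,"ry":0,"rz":0,"tx":-2,"ty":0,"tz":0,"grip":0},
    {"rx":0,"ry":0,"rz":0,"tx":-2.4,"ty":0,"tz":0,"grip":0},
    {"rx":0,"ry":0,"rz":0,"tx":-2.4,"ty":0,"tz":0,"grip":0}
  ]
}}

```text
clock: 31.25
tool_pos: [0.5488, -0.2569, 0.025]
ee_rot: [0.116, -3.138, -0.002]
force: [-0.4, -0.1, -1.0]
opening: 0.016
gripper_force: 40.0
```

```bash
python3 chk.py 20|head -2
```

```text
t 31.25 tcp [ 548.8 -256.9   25. ] head -175.76 tilt [-0.07  0.06] open 16.0 gf 40.0 F [-0.4 -0.1 -1. ] q6 -2.19
tcp in rack -68.2 1.2
```

Call:
{"method": "servo_tool", "body": {
  "plan": [
    {"rx":0,"ry":0,"rz":0,"tx":-0.5,"ty":0,"tz":0,"grip":0},
    {"rx":0,"ry":0,"rz":0,"tx":-1,"ty":0,"tz":0,"grip":0},
    {"rx":0,"ry":0,"rz":0,"tx":-1.5,"ty":0,"tz":0,"grip":0},
    {"rx":0,"ry":0,"rz":0,"tx":-1.9,"ty":0,"tz":0,"grip":0},
    {"rx":0,"ry":0,"rz":0,"tx":-2.2,"ty":0,"tz":0,"grip":0},
    {"rx":0,"ry":0,"rz":0,"tx":-2.4,"ty":0,"tz":0,"grip":0},
    {"rx":0,"ry":0,"rz":0,"tx":-2.4,"ty":0,"tz":0,"grip":0}
  ]
}}

```text
clock: 31.88
tool_pos: [0.5724, -0.2551, 0.025]
ee_rot: [0.116, -3.138, -0.002]
force: [-0.4, -0.3, -1.6]
opening: 0.0156
gripper_force: 40.0
```

Call:
{"method": "servo_tool", "body": {
  "plan": [
    {"rx":0,"ry":0,"rz":0,"tx":-0.15,"ty":0,"tz":0,"grip":0},
    {"rx":0,"ry":0,"rz":0,"tx":-0.3,"ty":0,"tz":0,"grip":0},
    {"rx":0,"ry":0,"rz":0,"tx":-0.3,"ty":0,"tz":0,"grip":0}
  ]
}}

```text
clock: 32.13
tool_pos: [0.575, -0.255, 0.025]
ee_rot: [0.115, -3.138, -0.002]
force: [-0.4, -0.0, -1.1]
opening: 0.0159
gripper_force: 40.0
```

Call:
{"method": "servo_tool", "body": {
  "plan": [
    {"rx":0,"ry":0,"rz":0,"tx":-0.1,"ty":0,"tz":0,"grip":0},
    {"rx":0,"ry":0,"rz":0,"tx":-0.2,"ty":0,"tz":0,"grip":0},
    {"rx":0,"ry":0,"rz":0,"tx":-0.2,"ty":0,"tz":0,"grip":0}
  ]
}}

```text
clock: 32.38
tool_pos: [0.5751, -0.2549, 0.0249]
ee_rot: [0.115, -3.134, -0.004]
force: [-10.7, -3.9, 4.3]
opening: 0.0159
gripper_force: 40.0
```

Against the back stop. Relax, release, lift away.

Call:
{"method": "servo_tool", "body": {
  "plan": [
    {"rx":0,"ry":0,"rz":0,"tx":0.12,"ty":0,"tz":0.05,"grip":0},
    {"rx":0,"ry":0,"rz":0,"tx":0.12,"ty":0,"tz":0.08,"grip":0},
    {"rx":0,"ry":0,"rz":0,"tx":0.12,"ty":0,"tz":0.08,"grip":0.35},
    {"rx":0,"ry":0,"rz":0,"tx":0.12,"ty":0,"tz":0.08,"grip":0.35},
    {"rx":0,"ry":0,"rz":0,"tx":0.12,"ty":0,"tz":0.08,"grip":0.35},
    {"rx":0,"ry":0,"rz":0,"tx":0.12,"ty":0,"tz":-1,"grip":0.35},
    {"rx":0,"ry":0,"rz":0,"tx":0.12,"ty":0,"tz":-4,"grip":0.35},
    {"rx":0,"ry":0,"rz":0,"tx":0.12,"ty":0,"tz":-8,"grip":0.5},
    {"rx":0,"ry":0,"rz":0,"tx":0.12,"ty":0,"tz":-12,"grip":0.5},
    {"rx":0,"ry":0,"rz":0,"tx":2,"ty":0,"tz":-15,"grip":0.5},
    {"rx":0,"ry":0,"rz":0,"tx":6,"ty":0,"tz":-16,"grip":0.5},
    {"rx":0,"ry":0,"rz":0,"tx":9,"ty":0,"tz":-16,"grip":0.5}
  ]
}}

```text
clock: 33.38
tool_pos: [0.4868, -0.2617, 0.1887]
ee_rot: [-0.117, 3.137, -0.003]
force: [1.0, -0.7, -0.2]
opening: 0.0472
gripper_force: 0.0
```

Call:
{"method": "servo_tool", "body": {
  "plan": [
    {"rx":0,"ry":0,"rz":0,"tx":0,"ty":3.5,"tz":0,"grip":0.5},
    {"rx":0,"ry":0,"rz":0,"tx":0,"ty":7,"tz":0,"grip":0.5},
    {"rx":0,"ry":0,"rz":0,"tx":0,"ty":11,"tz":0,"grip":0.5},
    {"rx":0,"ry":0,"rz":0,"tx":0,"ty":15,"tz":0,"grip":0.5},
    {"rx":0,"ry":0,"rz":0,"tx":0,"ty":19,"tz":0,"grip":0.5},
    {"rx":0,"ry":0,"rz":0,"tx":0,"ty":23,"tz":0,"grip":0.5},
    {"rx":0,"ry":0,"rz":0,"tx":0,"ty":24,"tz":0,"grip":0.5},
    {"rx":0,"ry":0,"rz":0,"tx":0,"ty":24,"tz":0,"grip":0.5},
    {"rx":0,"ry":0,"rz":0,"tx":0,"ty":24,"tz":0,"grip":0.5}
  ]
}}

```text
clock: 34.13
tool_pos: [0.4701, -0.0222, 0.1861]
ee_rot: [0.118, -3.139, -0.001]
force: [-0.6, -0.0, 0.0]
opening: 0.0474
gripper_force: 0.0
```

Run:
```python
from h import *
st(); S=cam('scene'); C=cam('top'); s=robot.camera('scene')[:,:,::-1]; t=robot.camera('top')[:,:,::-1]
for nm,y in(('long',77.2),('mid',1.2)):
    for n,im,cc in(('scene',s,S),('top',t,C)):
        P=np.array([K(-40+a,y+b,44)[:3] for a in(-18,18) for b in(-8,8)]+[K(-40+a,y+b,18)[:3] for a in(-18,18) for b in(-8,8)])/1000
        p=proj(n,P,cc); u,v=p.mean(0).astype(int); r=blob((im.max(2)<70).astype(np.uint8),(u-13,v-13,u+13,v+13)); print(nm,n,'pred',p.min(0).round(1),p.max(0).round(1),'seen',r.min(0),r.max(0))
    a,b=[np.array(K(x,y,0)[:3])/1000 for x in(0,0)]
    back=-120 if nm=='long' else -90
    for n,im,cc in(('top',t,C),):
        A=np.array([K(back,y+28,18)[:3],K(back,y-28,18)[:3]])/1000; pa,pb=proj(n,A,cc)
        p,ang,k=edgefit(im,n,pa,pb,.018,cc); q=np.array(p)-[616.5,-253.1]; print(' back edge x %.1f ang %.2f n %d'%(q[0]*np.cos(.0733)+q[1]*np.sin(.0733),ang,k),'expected',back)
k=blob((s.max(2)<60).astype(np.uint8),(388,145,414,168)); print('knob',cv2.minEnclosingCircle(k.astype(np.float32)))
cv2.imwrite('pics/end.png',np.hstack([cv2.resize(t[150:270,340:470],None,fx=3,fy=3),cv2.resize(s[260:380,220:350],None,fx=3,fy=3)]))
```

```text
t 34.13 tcp [470.1 -22.2 186.1] head -175.68 tilt [-0.04  0.05] open 47.4 gf 0.0 F [-0.6 -0.   0. ] q6 -1.84
long scene pred [282.7 296.9] [299.2 313.6] seen [285. 299.] [298. 311.]
long top pred [378.4 211.4] [386.  225.4] seen [379. 213.] [384. 225.]
 back edge x -119.7 ang 4.47 n 50 expected -120
mid scene pred [265.5 322.8] [282.8 339.9] seen [268. 325.] [281. 337.]
mid top pred [404.4 209.5] [412.6 223.5] seen [405. 211.] [411. 223.]
 back edge x -89.8 ang 5.23 n 50 expected -90
knob ((400.71697998046875, 155.20755004882812), 6.398108959197998)
```

View pics/end.png

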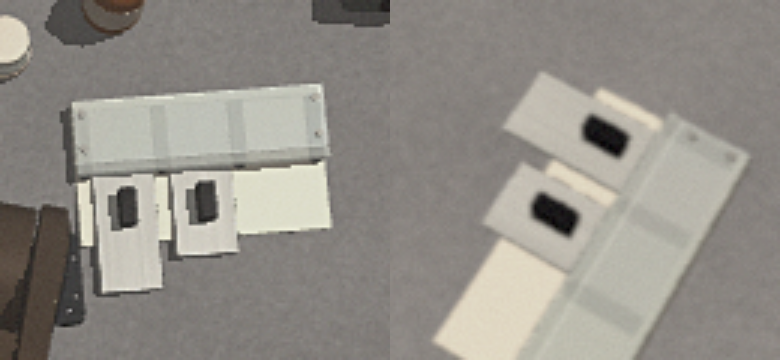

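Both panels are fully home: back edges at -119.7 and -89.8, ribs as predicted, knob up. One last check that no third panel was hidden under the arm at the start.

Run:
```python
from h import *
t=robot.camera('top')[:,:,::-1]; m=((t.max(2)>140)&(np.ptp(t.astype(int),axis=2)<25)).astype(np.uint8)
m[:, :45]=0; m[:62]=0
for c in cv2.findContours(m,cv2.RETR_EXTERNAL,cv2.CHAIN_APPROX_SIMPLE)[0]:
    if cv2.contourArea(c)>250: print(cv2.boundingRect(c),cv2.contourArea(c))
cv2.imwrite('pics/last.png',t)
```

```text
(188, 312, 35, 46) 501.0
(371, 208, 26, 40) 802.0
(397, 203, 54, 32) 1165.0
(207, 185, 39, 83) 1833.0
(364, 177, 87, 31) 1974.0
(280, 72, 41, 39) 1207.5
```

View pics/last.png

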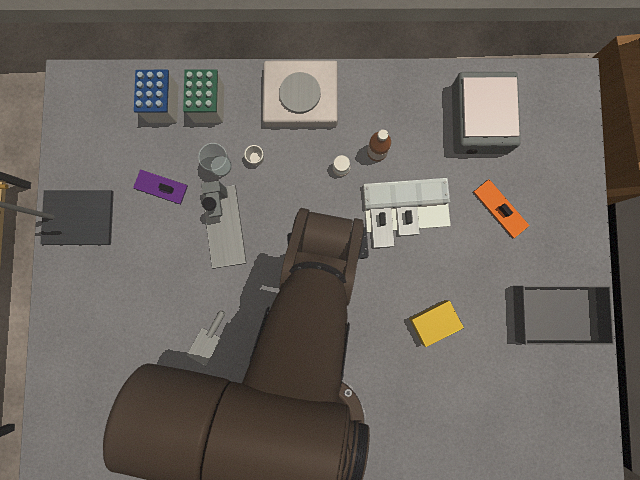

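The full view shows no third panel. Both panels are in the rack at (382,228) and (408,220), and the bystanders are where they were. Handing in.

```bash
python3 -c "
from cell import robot
print(robot.finish_job())"
```

```text
the job is handed in; nothing more can be done
None
```

I gauged the two panels on the bench, the long one first and then the mid one (there was no short panel), slid each fully home in the rack and handed the job in; the gauge's foot is back up and the bystanders look unmoved, but the hand-in returned no verdict.

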